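# Load and clamp the tofu-tub carrier at the packing counter

### The job

Pack all the loose tofu tubs into the tub carrier on the checkout counter: flip its cam lever open past upright, slide the divider back to its far stop, and set every tub flat on the channel floor in one row, film lid up and long side across the channel. Then slide the divider up so that the row is held snugly, with no gaps, between end wall and divider, and flip the cam lever fully down over centre to clamp it. Leave the other goods where they are.

Things in the scene. Friction and masses are not known exactly. Their poses are not given: they have to be found in the camera images.
- tub1: white tofu tub with a yellow film lid, 60 (its x) x 46 (its y) x 36 tall, 130 g on average, may be absent (2 to 4 are present); origin at the centre of its underside, z up; all tubs are alike
- tub2: white tofu tub with a yellow film lid, 60 (its x) x 46 (its y) x 36 tall, 130 g on average, may be absent (2 to 4 are present); origin at the centre of its underside, z up; all tubs are alike
- tub3: white tofu tub with a yellow film lid, 60 (its x) x 46 (its y) x 36 tall, 130 g on average, may be absent (2 to 4 are present); origin at the centre of its underside, z up; all tubs are alike
- tub4: white tofu tub with a yellow film lid, 60 (its x) x 46 (its y) x 36 tall, 130 g on average, may be absent (2 to 4 are present); origin at the centre of its underside, z up; all tubs are alike
- carrier: fixed tub carrier: white base 8 thick with a channel along its y for one row of tubs. Origin under the channel's centre line at counter height. Channel floor at z = 8; two lips 5 thick rise 10 above it, 68 clear between them (x = -34 to 34). End wall (78 wide, 8 thick, top at z = 68), inner face at y = -130. Guide rail (20 wide, top at z = 30) at x = -78, the robot's side
- wall_face (a point): foot of the end wall's inner face, at channel floor height, mid channel; axes are those of the carrier (y points from the wall along the channel to the divider)
- divider (a joint): sliding divider plate across the channel: value = clear gap between end wall and divider in m, range 0 to its far stop at 0.235. It is a 0.45 kg carriage with about 2 N friction when the cam lever is open (0.9 rad or more), clamped to the rail (holds about 40 N) when the lever is shut
- divider_face (a point): foot of the divider's face towards the end wall, at channel floor height, mid channel; carrier axes. The tubs stand on its -y side
- divider_top (a point): on the top edge of the divider plate above the channel, 8 to +x of the channel's centre line; the plate is 8 thick (along y), upright, top at z = 74 in the carrier frame; it may be gripped there from above, or pushed; carrier axes
- cam_lever (a joint): black cam lever on the divider's carriage, rad: 0 = shut, level, pointing to the carrier's +x over the channel behind the divider; grows as the tip rises; 1.57 upright; end stop 1.9, leaning back to -x. It stays by slight friction near upright and beyond; lower it falls to about 0.85, where the cam meets the rail; from there press it down (10 to 15 N at the tip, as for opening) past dead centre at 0.2: it then stays shut
- lever_tip (a point): centre of the round bar at the lever's tip, 82 from the pivot; the lever arm is 12 wide (along y), 8 thick, the tip bar 14 thick and 16 wide; free on both sides (the divider plate lies about 46 to the -y side)
- lever_pivot (a point): the lever's pivot, on the carriage above the rail at z = 49, 62 behind the divider's face (+y); the pivot axis is along the carrier's y; carrier axes
- fish_tin: bystander: small food tin, 52 across, 55 tall; origin at the centre of its underside
- spice_jar: bystander: small glass jar with black cap, 44 across, 85 tall; origin at the centre of its underside
- sauce: bystander: sauce bottle, 64 across, 190 tall; origin at the centre of its underside
- egg_carton: bystander: white egg carton with a green label, 105 x 240 x 65; origin at the centre of its underside
- coin_tin: bystander: round collection tin with yellow wrap, 90 across, 90 tall; origin at the centre of its underside
Not all that is in view belongs to the job. Leave any green, purple or red look-alike of the tub3 alone.

How it is judged:
By the outcome, as a careful person would: the job done as asked, in the order asked, and still so for the second after the job is handed in, with the robot touching nothing.
Of tub1, tub2, tub3, tub4 only 2 to 4 are there at a start; the rules pass over those that are not, and their reading is None.
At some moment in a run one of tub1, tub2, tub3, tub4 may be knocked a few centimetres aside while the robot is not near it.
Once in a run the grip may slacken for a moment while it holds something.
It also fails if it takes over 210 s, if anything falls off the work surface, if the arm or the gripper's body presses on something with over 40 N, if the wrist force passes 120 N, or if a joint passes its speed limit or range.

### The arm

A 6-joint arm with a two-finger parallel gripper is mounted at the origin on the work surface. World frame = base frame: x ahead of the robot, y to its left, z up, the work surface at z = 0. Lengths are in m, angles in rad, forces in N, time in s.
With the tool pointing down it reaches from about 0.25 to 0.725 m from the base axis. Payload 4 kg.
Tool frame: the origin (TCP) lies on the centre line of the jaws, within the pads' length; the fingertips stand 17 mm ahead of it and the grasp point (between the pads) lies 2 mm behind it (tip_extent is the distance from the TCP to the fingertips, in m); z points along the fingers, y is the line along which they close (so a half turn about z gives the same grasp; the last joint's range is limited). The gripper opens to 85 mm and grips with 20 to 120 N. Pads are 22 mm wide; open, the fingers measure 114 mm over their backs; the gripper's body (76 mm by 85 mm) begins 54 mm behind the grasp point. The pads swing forward as they close: fully open they stand 13 mm farther back than shut.
Start: joints at [0, 0.241, 0.005, 1.335, 0, 1.571], TCP at [0.5, -0, 0.227] pointing down, gripper open.
Joint ranges: [-2.72, 2.72], [-1.05, 1.87], [-1.09, 1.28], [-1.99, 2.15], [-1.42, 1.44], [-3.14, 3.14]. Speed limits (rad/s): [2.79, 2.79, 3.14, 3.14, 3.14, 3.14].

### API

Orientations are given as [roll, pitch, yaw] about the fixed x, y, z axes, in that order (R = Rz(yaw) Ry(pitch) Rx(roll)).
In Python, from plant import * gives the robot as it stands.
- The arm moves only by the shell command python3 -m crank 'ROWS'. ROWS is JSON, a list of rows, each a list of 3 entries, a list of its own where there are three numbers: the turn, a rotation vector about the tool's x, y, z in rad, then the shift along the tool's x, y, z in mm, then the opening in per cent of the stroke, from 0 (shut) to 100 (fully open). In form: [[[wx, wy, wz], [tx, ty, tz], gripper], ...]. A call has 1 to 20 rows; each row is the pose to reach, as a shift and turn from the pose commanded when the call began, along the tool's axes at that moment; what a row does not reach only later rows make up. A row lasts 1/8 s, in which the tool goes at most 62.5 mm and 10.7 degrees, less where a joint would pass 70% of its speed; a pose out of reach is approached as far as the arm can. A call with a gripper value outside its range is refused whole. The fingers move at their own pace and stop on an object; the grip force is fixed at half the most. Time passes only in rows, so rows that repeat a pose let the fingers close. It gives the time, the measured TCP pose, the force, the opening and the grip force at its end, in the units of the state.
- state(): the state, without advancing time (a new reading comes with each control period).
- camera(name): name is "scene" or "side" or "wrist"; returns (picture, depth): 400x640x3 uint8, red, green, blue; 400x640 float32, m along the optical axis (not along the pixel's ray), 0 where there is no reading.
- calibration(name): a dict with "K" (3x3 intrinsics, pixels), "T" (4x4, takes a point from camera to world coordinates). Camera axes: x right, y down, z forward; pixel columns grow to the right and rows downward; lengths in m; the calibration is good to about 2 mm. A picture is of the moment at which its call begins: read the wrist's pose just before it. calibration takes no time and is no camera call; for the wrist camera it gives the pose at the moment of the call.
- sign_off(): hands the job in; it is judged then, once.
The state is a dict: "time": time; "joint_pos": joint angles; "qd": joint speeds; "tau": joint torques, N m; "eef_pos": TCP position; "tool_rot": TCP orientation; "force": force on the tool from outside, world axes, zero at the start; "moment": the same for the moment, N m; "gripper_width": opening from 0.0 (shut) to 1.0 (fully open); "gripper_force": force on a finger pad.
Only numpy, scipy, OpenCV 4.12 (cv2) and the standard library are available. Lean on these libraries where they do the work, as an engineer would, in place of code of your own. Each camera call takes 0.05 s, during which the arm holds its last target. There are 200 camera calls.

## Working session

There is one attempt and no reset: what is moved stays moved. The work goes in short steps, Python scripts to look and compute and a shell command to move; the robot and the scene stay as the last step left them, time stands still between calls to the robot, and variables do not carry over. Pictures are saved under pics/ and viewed, at most 14 in all, crops included, and the job is handed in when it is done.

```bash
mkdir -p pics && ls
python3 - <<'E'
from plant import *
import cv2,numpy as np
for n in ("scene","side"):
    p,d=camera(n); cv2.imwrite(f"pics/{n}0.png",p[:,:,::-1]); np.savez(f"pics/{n}0.npz",p=p,d=d,**calibration(n))
    c=calibration(n); print(n,np.round(c["K"],1).tolist(),np.round(c["T"],3).tolist())
s=state(); print(s)
E
```

```text
pics
scene [[509.6, 0.0, 317.7], [0.0, 509.6, 203.4], [0.0, 0.0, 1.0]] [[0.438, 0.587, -0.681, 1.41], [0.899, -0.27, 0.345, -0.393], [0.019, -0.763, -0.646, 0.986], [0.0, 0.0, 0.0, 1.0]]
side [[463.0, 0.0, 318.6], [0.0, 463.0, 195.9], [0.0, 0.0, 1.0]] [[0.693, -0.505, 0.515, -0.284], [-0.721, -0.477, 0.503, -0.672], [-0.008, -0.719, -0.695, 1.121], [0.0, 0.0, 0.0, 1.0]]
{'time': 0.1, 'joint_pos': array([-1.60192119e-05,  2.41382723e-01,  3.87534135e-03,  1.33520295e+00,
       -2.39394465e-05,  1.57079362e+00]), 'qd': array([-0.00033604, -0.0021891 ,  0.00489642,  0.00185437,  0.00152873,
        0.00122772]), 'tau': array([-3.57412864e-04, -3.73140085e+01,  2.53010201e+01,  1.07858295e-02,
        2.43542411e-05, -2.54672034e-05]), 'eef_pos': array([ 4.99433156e-01, -1.53595114e-05,  2.26585725e-01]), 'tool_rot': array([-3.13967865e+00,  2.39342138e-05,  1.57078306e+00]), 'force': array([-0.18801247, -0.12102954,  0.26280108]), 'moment': array([0.0128853 , 0.02049836, 0.01581989]), 'gripper_force': 0.0, 'gripper_width': 1.001406105457458}
```

View pics/scene0.png

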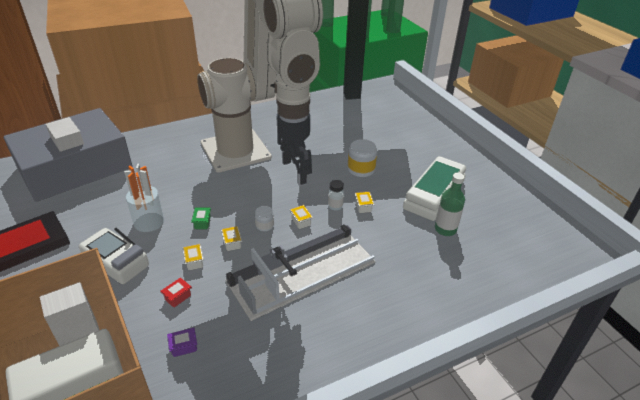

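View pics/side0.png

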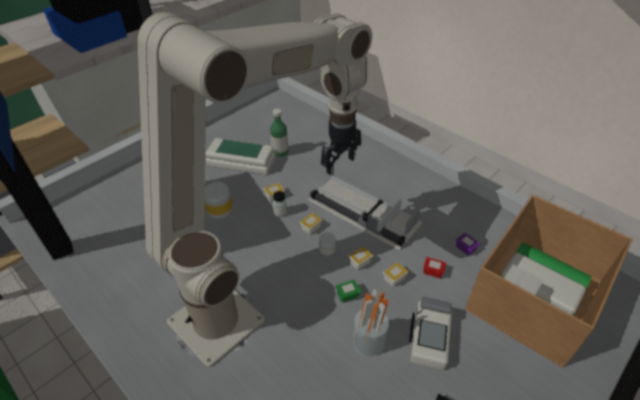

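Scene view: four yellow-lidded tubs at about (193,254), (231,236), (301,215) and (364,201). The look-alikes are green (201,217), red (176,292) and purple (182,341). The carrier runs from (235,285) to (370,255), with its end wall or divider near (265,275). I'll measure the tubs and enlarge the carrier.

```bash
cat > h.py <<'E'
import cv2,numpy as np
from plant import *
from scipy.spatial.transform import Rotation as R
def ray(K,T,uv,z):
    uv=np.atleast_2d(uv).astype(float)
    d=np.c_[(uv[:,0]-K[0,2])/K[0,0],(uv[:,1]-K[1,2])/K[1,1],np.ones(len(uv))]@T[:3,:3].T
    return (T[:3,3]+d*((z-T[2,3])/d[:,2])[:,None])
def proj(K,T,P):
    q=(np.atleast_2d(P)-T[:3,3])@T[:3,:3]; return q[:,:2]/q[:,2:]*[K[0,0],K[1,1]]+[K[0,2],K[1,2]]
def cloud(K,T,d):
    v,u=np.indices(d.shape); q=np.dstack([(u-K[0,2])/K[0,0]*d,(v-K[1,2])/K[1,1]*d,d])
    return q@T[:3,:3].T+T[:3,3]
def tubs(p,K,T,z=.036,mina=40):
    h=cv2.cvtColor(p,cv2.COLOR_RGB2HSV)
    m=cv2.inRange(h,(18,110,110),(34,255,255)); m=cv2.morphologyEx(m,cv2.MORPH_CLOSE,np.ones((3,3)))
    n,l,s,c=cv2.connectedComponentsWithStats(m); out=[]
    for i in range(1,n):
        if s[i,4]<mina: continue
        v,u=np.where(l==i); w=ray(K,T,np.c_[u,v],z)[:,:2]
        (cx,cy),(a,b),t=cv2.minAreaRect((w*1000).astype(np.float32))
        if a<b: a,b,t=b,a,t+90
        out.append((cx,cy,(t+90)%180-90,a,b,s[i,4],*np.round(c[i])))
    return np.round(out,1)
E
python3 - <<'E'
from h import *
for n in("scene","side"):
    f=np.load(f"pics/{n}0.npz"); print(n); print(tubs(f["p"],f["K"],f["T"]).tolist())
f=np.load("pics/scene0.npz")
c=f["p"][160:360,160:400,::-1]; cv2.imwrite("pics/c1.png",cv2.resize(c,None,fx=3,fy=3,interpolation=cv2.INTER_CUBIC)[:600])
E
```

```text
scene
[[-60.8, 1917.8, -76.5, 94.0, 29.3, 41.0, 616.0, 42.0], [298.3, 323.2, 57.9, 84.5, 77.4, 282.0, 361.0, 166.0], [443.6, 248.7, -17.2, 58.2, 41.6, 134.0, 364.0, 198.0], [425.9, 53.2, 1.2, 56.4, 41.2, 142.0, 301.0, 213.0], [426.6, -153.5, -8.5, 57.3, 40.9, 161.0, 231.0, 235.0], [451.0, -264.9, -8.9, 56.3, 41.4, 184.0, 192.0, 253.0]]
side
[[421.2, 54.6, 1.2, 52.3, 40.9, 89.0, 311.0, 220.0], [423.5, -155.9, -9.8, 52.9, 33.1, 76.0, 362.0, 257.0], [447.1, -263.7, -7.3, 53.8, 40.2, 134.0, 395.0, 271.0]]
```

View pics/c1.png

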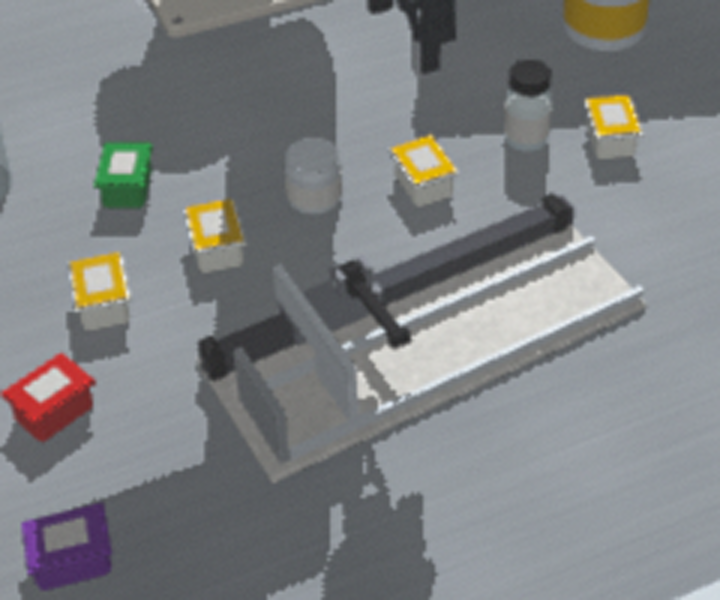

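Enlarged crop: the four yellow-framed tubs, in crop pixels, are (99,280), (214,225), (424,158) and (613,115), and they match the description. Green, red and purple do not match. The end wall is at (262,405), the divider at (315,340), and the lever is shut with its tip at (398,333). The lips run to (592,240) and (640,290). Next I'll get the carrier pose by casting rays.

Run:
```python
from h import *
f=np.load("pics/scene0.npz");K,T=f["K"],f["T"]
g=lambda pts,z: (ray(K,T,np.array(pts)/3+160,z)*1000).round(1).tolist()
print("lips",g([(380,408),(640,290),(345,347),(592,240)],.018))
print("wall top",g([(240,353),(286,418)],.068))
print("div top",g([(278,266),(351,365)],.074))
print("base",g([(275,477),(643,307)],.004))
print("lever",g([(398,333),(350,268)],.052))
Q=cloud(K,T,f["d"])*1000
for n,z in(("div",(69,78)),("wall",(63,69)),):
    m=(Q[...,2]>z[0])&(Q[...,2]<z[1])&(Q[...,0]>450)&(Q[...,0]<700)&(abs(Q[...,1])<300); print(n,m.sum(),np.median(Q[m],0) if m.any() else 0)
```

```text
lips [[670.7, -96.1, 18.0], [646.1, 161.6, 18.0], [598.5, -96.9, 18.0], [573.9, 154.1, 18.0]]
wall top [[611.3, -189.6, 68.0], [687.6, -179.7, 68.0]]
div top [[539.2, -130.5, 74.0], [664.7, -116.8, 74.0]]
base [[688.4, -193.2, 4.0], [653.9, 161.5, 4.0]]
lever [[631.2, -62.4, 52.0], [546.1, -69.5, 52.0]]
div 155 [ 609.56649757 -125.3007926    72.30602977]
wall 142 [ 636.07388915 -183.47599927   66.2945412 ]
```

Tubs A(443,249), B(426,53), C(427,-153) and D(451,-265) mm all stand upright. The carrier yaw is about 5.5°, and the lever tip is about (631,-62). I'll go above the lever and take a close look.

```bash
python3 -m crank '[[[0,0,1.475],[-62,131,0],45],[[0,0,1.475],[-62,131,0],45],[[0,0,1.475],[-62,131,0],45],[[0,0,1.475],[-62,131,0],45],[[0,0,1.475],[-62,131,0],45],[[0,0,1.475],[-62,131,0],45],[[0,0,1.475],[-62,131,0],45],[[0,0,1.475],[-62,131,0],45],[[0,0,1.475],[-62,131,0],45],[[0,0,1.475],[-62,131,0],45],[[0,0,1.475],[-62,131,0],45],[[0,0,1.475],[-62,131,0],45]]'
python3 - <<'E'
from h import *
s=state();c=calibration("wrist");p,d=camera("wrist");cv2.imwrite("pics/w1.png",p[:,:,::-1]);np.savez("pics/w1.npz",p=p,d=d,**c)
print(s["joint_pos"].round(3),s["eef_pos"].round(4),s["tool_rot"].round(3)); print(c["K"].round(1).tolist(),c["T"].round(3).tolist())
E
```

```text
time: 1.6
eef_pos: [0.631, -0.062, 0.2274]
tool_rot: [-3.142, 0.0, 0.096]
force: [-0.1, -0.7, 0.4]
gripper_width: 0.451
gripper_force: 0.0
[-0.098  0.517  0.412  1.465  0.     2.947] [ 0.631  -0.062   0.2274] [-3.142  0.     0.096]
[[294.0, 0.0, 320.8], [0.0, 294.0, 195.8], [0.0, 0.0, 1.0]] [[0.095, -0.955, -0.281, 0.703], [-0.996, -0.091, -0.026, -0.055], [-0.0, 0.282, -0.959, 0.374], [0.0, 0.0, 0.0, 1.0]]
```

View pics/w1.png

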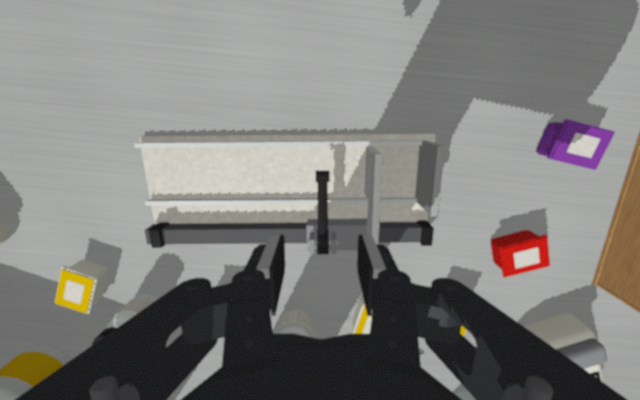

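Wrist view: lever tip at (322,176), arm down to the pivot (322,250). Divider top edge along column 374, end wall at columns 420-437, lips along rows 145 and 203.

Run:
```python
from h import *
f=np.load("pics/w1.npz");K,T,p=f["K"],f["T"],f["p"]
g=lambda pts,z:(ray(K,T,pts,z)*1000).round(1).tolist()
Q=cloud(K,T,f["d"])*1000
g2=cv2.cvtColor(p,cv2.COLOR_RGB2GRAY).astype(int)
# lips: brightest row per column
for r0,r1,c0,c1 in((136,152,160,300),(196,212,160,300)):
    cols=np.arange(c0,c1,5); rows=[r0+np.mean(np.where(g2[r0:r1,c]>=g2[r0:r1,c].max()-8)[0]) for c in cols]
    w=ray(K,T,np.c_[cols,rows],.018)[:,:2]*1000; k=np.polyfit(w[:,1],w[:,0],1); print("lip x=%.1f at y=0, yaw %.2f deg"%(k[1],-np.degrees(np.arctan(k[0]))))
y,x=np.indices(g2.shape)
m=(Q[...,2]>44)&(Q[...,2]<62)&(y>165)&(y<190)&(x>310)&(x<335)
print("tip",m.sum(),Q[m].mean(0).round(1),Q[m].max(0).round(1),Q[m].min(0).round(1))
for n,a,b in(("div",70,80),("wall",64,71)):
    m=(Q[...,2]>a)&(Q[...,2]<b)&(y>130)&(y<245)&(x>355)&(x<445)
    w=Q[m][:,:2]; k=np.polyfit(w[:,0],w[:,1],1); print(n,m.sum(),w.min(0).round(1),w.max(0).round(1),"y at x=620: %.1f slope deg %.2f"%(np.polyval(k,620),np.degrees(np.arctan(k[0]))),Q[m][:,2].mean().round(1))
print(g([(322,176)],.054))
```

```text
lip x=654.2 at y=0, yaw 5.20 deg
lip x=580.0 at y=0, yaw 4.53 deg
tip 255 [629.2 -63.1  54.3] [639.3 -54.8  57.6] [616.7 -70.4  49.5]
div 685 [ 566.5 -186.2] [ 666.  -113.9] y at x=620: -122.2 slope deg 6.12 73.4
wall 693 [ 574.4 -193.4] [ 679.7 -113.9] y at x=620: -172.3 slope deg -9.88 67.4
[[632.5, -63.1, 54.0]]
```

```bash
python3 -m crank '[[[0,0,0],[0,1,60],45],[[0,0,0],[0,1,120],45],[[0,0,0],[0,1,160],45],[[0,0,0],[0,1,180],45],[[0,0,0],[0,1,180],45],[[0,0,0],[0,1,180],0],[[0,0,0],[0,1,180],0],[[0,0,0],[0,1,180],0],[[0,0,0],[0,1,180],0],[[0,0,0],[0,1,180],0]]'
```

```text
time: 2.9
eef_pos: [0.6324, -0.0631, 0.0483]
tool_rot: [3.141, -0.003, 0.096]
force: [3.2, 0.1, 2.2]
gripper_width: 0.14
gripper_force: 58.8
```

```bash
python3 -m crank '[[[0,0,0],[-0.4,0,-8],0],[[0,0,0],[-1.6,0,-16.3],0],[[0,0,0],[-6.5,0,-32],0],[[0,0,0],[-14.3,0,-46.3],0],[[0,0,0],[-25,0,-58.8],0],[[0,0,0],[-37.7,0,-69],0],[[0,0,0],[-52,0,-76.4],0],[[0,0,0],[-68,0,-80.8],0],[[0,0,0],[-84.4,0,-82],0],[[0,0,0],[-101,0,-80],0],[[0,0,0],[-101,0,-80],0]]'
```

```text
time: 4.28
eef_pos: [0.5301, -0.0723, 0.1288]
tool_rot: [-3.141, -0.002, 0.095]
force: [-0.0, -0.1, 0.8]
gripper_width: -0.001
gripper_force: 0.0
```

Run:
```python
from h import *
p,d=camera("scene");cv2.imwrite("pics/c2.png",cv2.resize(p[190:340,200:400,::-1],None,fx=3.5,fy=3.5,interpolation=cv2.INTER_CUBIC))
```

```text
(no output)
```

View pics/c2.png

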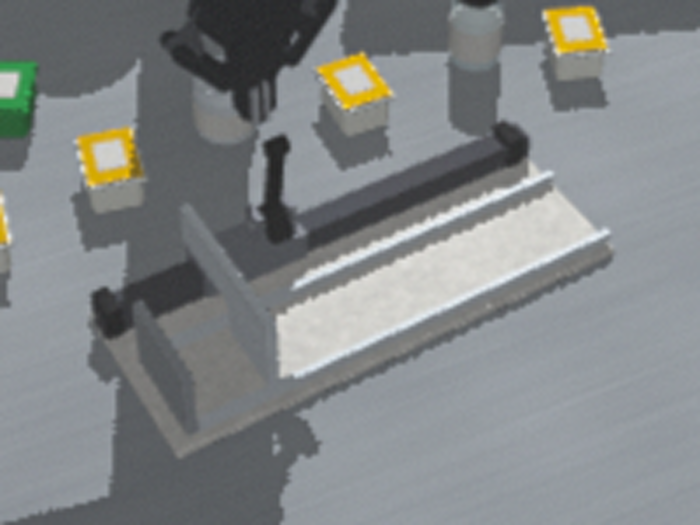

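The crop shows the lever raised, with its tip at about (278,148) and pivot at (278,222). I'll check the angle.

Run:
```python
from h import *
c=calibration("scene");K,T=c["K"],c["T"]
pv=np.array([.549,-.0705,.049]);ax=np.array([np.cos(.091),np.sin(.091),0])
for t in(0,1.2,1.4,1.57,1.7,1.8,1.9):
    P=pv+.082*(np.cos(t)*ax+np.array([0,0,np.sin(t)])); print(t,((proj(K,T,P)-[200,190])*3.5).round())
print(((proj(K,T,pv)-[200,190])*3.5).round())
```

```text
0 [[323. 286.]]
1.2 [[285. 163.]]
1.4 [[274. 144.]]
1.57 [[265. 131.]]
1.7 [[258. 123.]]
1.8 [[253. 118.]]
1.9 [[248. 114.]]
[[269. 214.]]
```

```bash
python3 -m crank '[[[0,0,0],[0,0,-45],0],[[0,0,0],[35,0,-45],0],[[0,0,0],[70,0,-45],0],[[0,0,0],[70,0,-10],0],[[0,0,0],[70,0,9],0],[[0,0,0],[70,0,9],0],[[0,0,0],[55,0,9],0],[[0,0,0],[45,0,9],0],[[0,0,0],[35,0,9],0],[[0,0,0],[28,0,9],0],[[0,0,0],[23,0,9],0],[[0,0,0],[18,0,9],0],[[0,0,0],[18,0,9],0]]'
python3 - <<'E'
from h import *
p,d=camera("scene");cv2.imwrite("pics/c3.png",cv2.resize(p[190:300,220:340,::-1],None,fx=5,fy=5,interpolation=cv2.INTER_CUBIC))
E
```

```text
time: 5.95
eef_pos: [0.548, -0.0709, 0.1183]
tool_rot: [-3.141, 0.001, 0.096]
force: [0.1, 0.2, -0.1]
gripper_width: 0.002
gripper_force: 0.0
```

View pics/c3.png

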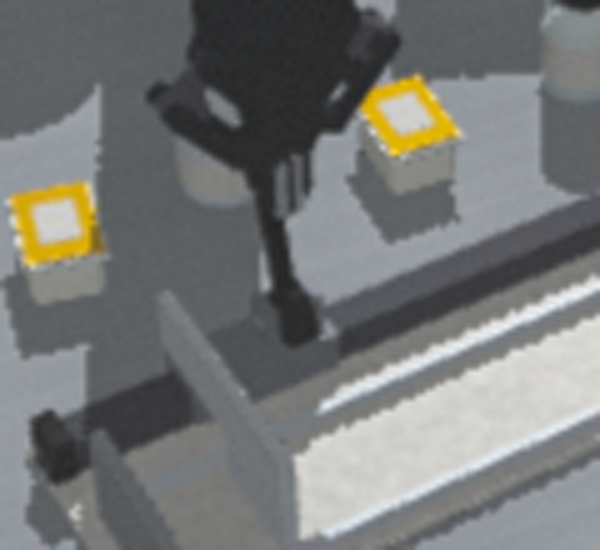

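The lever now leans back past upright, from its pivot at (297,310) to its tip at about (262,180). Next I'll grip the divider's top edge.

```bash
python3 -m crank '[[[0,0,0],[4,0,-30],0],[[0,0,0],[20,10,-52],40],[[0,0,0],[50,35,-52],40],[[0,0,0],[83,57.7,-52],40],[[0,0,0],[83,57.7,-52],40],[[0,0,0],[83,57.7,0],40],[[0,0,0],[83,57.7,40],40],[[0,0,0],[83,57.7,58],40],[[0,0,0],[83,57.7,58],40],[[0,0,0],[83,57.7,58],0],[[0,0,0],[83,57.7,58],0],[[0,0,0],[83,57.7,58],0],[[0,0,0],[83,57.7,58],0],[[0,0,0],[83,57.7,58],0]]'
```

```text
time: 7.75
eef_pos: [0.6376, -0.1204, 0.0623]
tool_rot: [3.141, -0.003, 0.096]
force: [-1.2, 0.9, 7.0]
gripper_width: 0.067
gripper_force: 61.9
```

```bash
python3 -m crank '[[[0,0,0],[0,-10,0],0],[[0,0,0],[0.2,-30,0],0],[[0,0,0],[0.3,-50,0],0],[[0,0,0],[0.4,-70,0],0],[[0,0,0],[0.5,-90,0],0],[[0,0,0],[0.6,-110,0],0],[[0,0,0],[0.7,-130,0],0],[[0,0,0],[0.8,-150,0],0],[[0,0,0],[0.9,-162,0],0],[[0,0,0],[0.9,-170,0],0],[[0,0,0],[0.9,-170,0],0]]'
```

```text
time: 9.12
eef_pos: [0.6198, 0.0494, 0.0623]
tool_rot: [-3.141, 0.002, 0.097]
force: [-6.3, 0.2, 10.4]
gripper_width: 0.068
gripper_force: 62.5
```

```bash
python3 -m crank '[[[0,0,0],[0,-3,0],0],[[0,0,0],[0,-6,0],0],[[0,0,0],[0,-8,0],0],[[0,0,0],[0,-10,0],0],[[0,0,0],[0,-12,0],0],[[0,0,0],[0,-12,0],0]]'
```

```text
time: 9.88
eef_pos: [0.6191, 0.0556, 0.0623]
tool_rot: [3.134, 0.002, 0.094]
force: [-6.1, -10.1, 10.8]
gripper_width: 0.064
gripper_force: 62.5
```

The divider is at its far stop: the force built to 10 N after 176 mm of travel. I'll release, rise and re-measure the channel.

```bash
python3 -m crank '[[[0,0,0],[0,6,0],0],[[0,0,0],[0,6,0],40],[[0,0,0],[0,6,0],40],[[0,0,0],[0,6,0],40],[[0,0,0],[0,6,-50],40],[[0,0,0],[0,40,-110],50],[[0,0,0],[0,80,-170],60],[[0,0,0],[0,110,-170],60],[[0,0,0],[0,110,-170],60],[[0,0,0],[0,110,-170],60]]'
python3 - <<'E'
from h import *
c=calibration("wrist");p,d=camera("wrist");cv2.imwrite("pics/w2.png",p[:,:,::-1]);np.savez("pics/w2.npz",p=p,d=d,**c)
p,d=camera("scene");c=calibration("scene");print(tubs(p,c["K"],c["T"])[:,:5].tolist())
E
```

```text
time: 11.12
eef_pos: [0.6305, -0.0492, 0.2294]
tool_rot: [-3.14, 0.001, 0.097]
force: [-0.1, 0.4, 0.1]
gripper_width: 0.598
gripper_force: 0.0
[[300.3, 324.6, 61.6, 84.1, 74.2], [443.6, 248.7, -17.2, 58.2, 41.6], [425.8, 53.8, 1.2, 56.4, 42.4], [426.9, -153.2, -8.5, 56.8, 41.6], [451.0, -264.9, -8.9, 56.3, 41.4]]
```

View pics/w2.png

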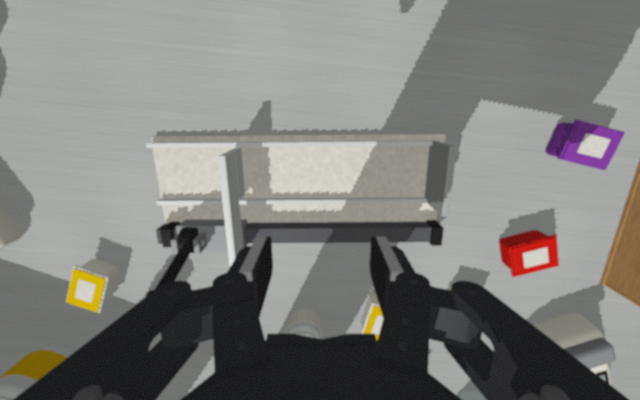

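Wrist view: divider at columns 222-240 at the far stop, end wall at 430-450, lips along rows 144 and 201.

Run:
```python
from h import *
f=np.load("pics/w2.npz");K,T,p=f["K"],f["T"],f["p"]
g2=cv2.cvtColor(p,cv2.COLOR_RGB2GRAY).astype(int);y,x=np.indices(g2.shape);Q=cloud(K,T,f["d"])*1000
for r0,r1 in((139,150),(195,208)):
    cols=np.array([c for c in range(245,425,4)]); rows=[r0+np.mean(np.where(g2[r0:r1,c]>=g2[r0:r1,c].max()-8)[0]) for c in cols]
    w=ray(K,T,np.c_[cols,rows],.018)[:,:2]*1000;k=np.polyfit(w[:,1],w[:,0],1);r=w[:,0]-np.polyval(k,w[:,1]);ok=abs(r)<2;k=np.polyfit(w[ok,1],w[ok,0],1)
    print("lip x0=%.1f yaw %.2f n%d"%(k[1],-np.degrees(np.arctan(k[0])),ok.sum()))
c,s=np.cos(.095),np.sin(.095)
for n,a,b,u0,u1 in(("wall",64,71,405,460),("wallface",25,60,405,460),("div",70,78,215,250)):
    m=(Q[...,2]>a)&(Q[...,2]<b)&(y>140)&(y<200)&(x>u0)&(x<u1); w=Q[m]
    print(n,m.sum(),"along-channel", np.percentile(-w[:,0]*-0 + (-s*w[:,0]+c*w[:,1]),[3,50,97]).round(1) if m.any() else 0)
print("centre: s-coordinate of TCP at stop", -s*619.1+c*55.6)
```

```text
lip x0=656.1 yaw 5.77 n45
lip x0=581.9 yaw 6.31 n39
wall 462 along-channel [-249.5 -245.1 -241.7]
wallface 703 along-channel [-242.9 -242.1 -241.4]
div 376 along-channel [-9.7 -6.3 -2. ]
centre: s-coordinate of TCP at stop -3.3767794644627926
```

Everything is consistent: wall face at v = -242 mm along the channel, yaw about 5.5°, centre line x ≈ 620 - 0.096·y. Next is tub C at (425,-154), hovering first for a close look.

```bash
python3 -m crank '[[[0,0,-1.326],[-215,85,20],100],[[0,0,-1.326],[-215,85,20],100],[[0,0,-1.326],[-215,85,20],100],[[0,0,-1.326],[-215,85,20],100],[[0,0,-1.326],[-215,85,20],100],[[0,0,-1.326],[-215,85,79],100],[[0,0,-1.326],[-215,85,79],100],[[0,0,-1.326],[-215,85,79],100],[[0,0,-1.326],[-215,85,79],100],[[0,0,-1.326],[-215,85,79],100],[[0,0,-1.326],[-215,85,79],100]]'
cat > look.py <<'E'
from h import *
import sys
s=state();c=calibration("wrist");p,d=camera("wrist");cv2.imwrite(f"pics/{sys.argv[1]}.png",p[:,:,::-1]);np.savez(f"pics/{sys.argv[1]}.npz",p=p,d=d,**c)
e=s["eef_pos"]*1000;y=s["tool_rot"][2]; print("tcp",e.round(1),"yaw",y.round(4))
t=tubs(p,c["K"],c["T"],mina=200); 
for r in t:
    dx,dy=r[0]-e[0],r[1]-e[1]; print(r.tolist(),"tx %.1f ty %.1f wz %.3f"%(dx*np.cos(y)+dy*np.sin(y),dx*np.sin(y)-dy*np.cos(y),y-np.radians(90+r[2])))
E
python3 look.py w3
```

```text
time: 12.6
eef_pos: [0.4256, -0.155, 0.1518]
tool_rot: [3.141, -0.0, 1.423]
force: [-0.2, -0.3, -0.6]
gripper_width: 1.001
gripper_force: 0.0
tcp [ 425.6 -155.   151.8] yaw 1.4226
[424.6, -153.5, -8.6, 55.0, 41.1, 1729.0, 319.0, 187.0] tx 1.4 ty -1.2 wz 0.002
[449.1, -264.9, -8.6, 55.1, 40.1, 1283.0, 358.0, 289.0] tx -105.2 ty 39.5 wz 0.002
```

View pics/w3.png

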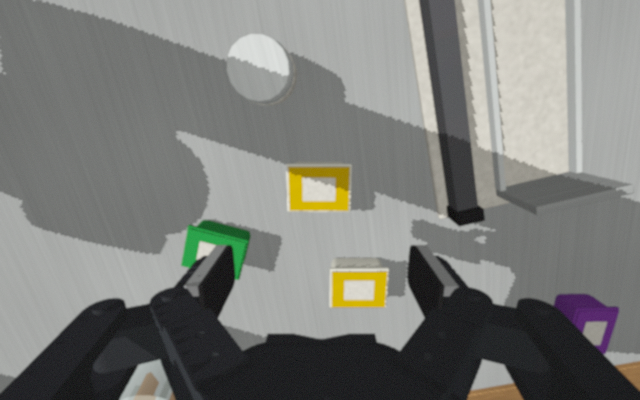

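Close view: tub C at (319,187), D at (358,289), green look-alike at (215,245). Offsets are about 1 mm, so I'll descend and grip.

```bash
python3 -m crank '[[[0,0,0],[1.4,-1.2,40],100],[[0,0,0],[1.4,-1.2,80],100],[[0,0,0],[1.4,-1.2,110],100],[[0,0,0],[1.4,-1.2,126],100],[[0,0,0],[1.4,-1.2,126],100],[[0,0,0],[1.4,-1.2,126],40],[[0,0,0],[1.4,-1.2,126],40],[[0,0,0],[1.4,-1.2,126],40],[[0,0,0],[1.4,-1.2,126],40],[[0,0,0],[1.4,-1.2,126],40],[[0,0,0],[1.4,-1.2,106],40],[[0,0,0],[1.4,-1.2,76],40],[[0,0,0],[1.4,-1.2,30],40],[[0,0,0],[1.4,-1.2,0],40],[[0,0,0],[1.4,-1.2,0],40]]'
```

```text
time: 14.52
eef_pos: [0.4266, -0.1543, 0.1549]
tool_rot: [3.134, 0.001, 1.423]
force: [-0.3, 0.3, 0.8]
gripper_width: 0.401
gripper_force: 0.0
```

```bash
python3 look.py w4
```

```text
tcp [ 426.6 -154.3  154.9] yaw 1.4231
[426.3, -153.4, -8.7, 54.7, 40.6, 1712.0, 319.0, 188.0] tx 0.9 ty -0.5 wz 0.004
[437.5, -263.5, 81.9, 40.7, 31.7, 623.0, 340.0, 288.0] tx -106.4 ty 26.8 wz -1.577
```

View pics/w4.png

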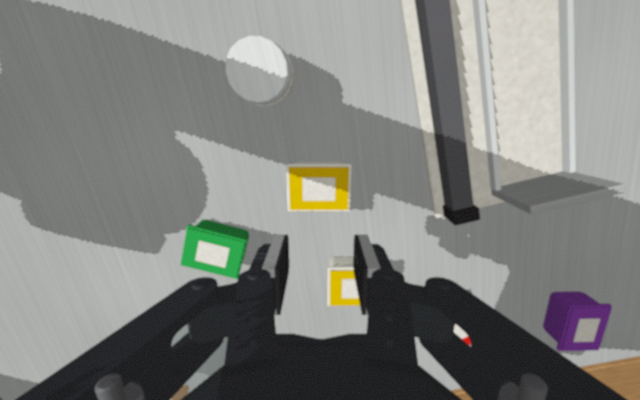

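Tub C is still in place, so the jaws slipped off near its rim or closed above it. I'll retry lower and report before lifting.

```bash
python3 -m crank '[[[0,0,0],[1,-0.5,0],100],[[0,0,0],[1,-0.5,40],100],[[0,0,0],[1,-0.5,80],100],[[0,0,0],[1,-0.5,120],100],[[0,0,0],[1,-0.5,132],100],[[0,0,0],[1,-0.5,132],100],[[0,0,0],[1,-0.5,132],100]]'; python3 -m crank '[[[0,0,0],[0,0,0],60],[[0,0,0],[0,0,0],55],[[0,0,0],[0,0,0],55],[[0,0,0],[0,0,0],55],[[0,0,0],[0,0,0],55],[[0,0,0],[0,0,0],55]]'; python3 look.py w5
```

```text
time: 15.45
eef_pos: [0.4249, -0.1527, 0.0204]
tool_rot: [3.14, -0.0, 1.423]
force: [0.4, -0.5, -0.1]
gripper_width: 0.996
gripper_force: 0.0
time: 16.2
eef_pos: [0.425, -0.1527, 0.021]
tool_rot: [3.139, 0.0, 1.423]
force: [-1.5, 1.7, 7.4]
gripper_width: 0.679
gripper_force: 63.4
tcp [ 425.  -152.7   21. ] yaw 1.4232
[425.4, -153.4, -8.6, 55.4, 41.6, 5829.0, 321.0, 258.0] tx -0.6 ty 0.5 wz 0.002
```

View pics/w5.png

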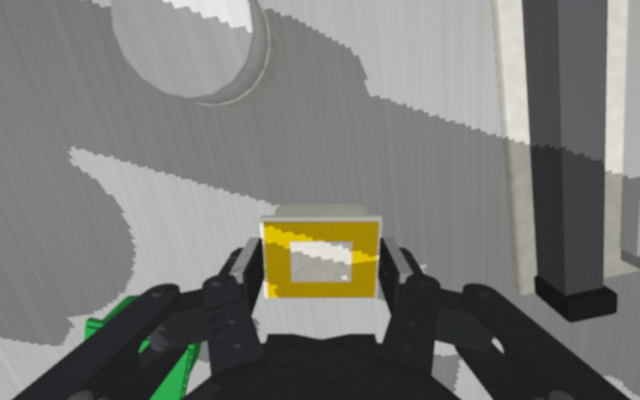

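The tub is held (width 0.68). I'll regrip 3.5 mm higher so the fingertips stay above the channel lips, then lift.

```bash
python3 -m crank '[[[0,0,0],[-0.5,0.3,0],85],[[0,0,0],[-0.5,0.3,0],85],[[0,0,0],[-0.5,0.3,-3.5],85],[[0,0,0],[-0.5,0.3,-3.5],85],[[0,0,0],[-0.5,0.3,-3.5],60],[[0,0,0],[-0.5,0.3,-3.5],55],[[0,0,0],[-0.5,0.3,-3.5],55],[[0,0,0],[-0.5,0.3,-3.5],55],[[0,0,0],[-0.5,0.3,-3.5],55],[[0,0,0],[-0.5,0.3,-13],55],[[0,0,0],[-0.5,0.3,-33],55],[[0,0,0],[-0.5,0.3,-73],55],[[0,0,0],[-0.5,0.3,-123],55],[[0,0,0],[-0.5,0.3,-123],55]]'
```

```text
time: 18.0
eef_pos: [0.4271, -0.154, 0.1464]
tool_rot: [3.133, 0.001, 1.423]
force: [-0.1, 0.2, -0.8]
gripper_width: 0.674
gripper_force: 64.4
```

```bash
python3 -m crank '[[[0,0,-0.244],[8,50,0],55],[[0,0,-0.244],[16,100,0],55],[[0,0,-0.244],[24,150,0],55],[[0,0,-0.244],[32,190,0],55],[[0,0,-0.244],[32,205,0],55],[[0,0,-0.244],[32,205,20],55],[[0,0,-0.244],[32,205,20],55]]'; python3 look.py w6
```

```text
time: 18.88
eef_pos: [0.6292, -0.1507, 0.1185]
tool_rot: [-3.135, -0.003, 1.667]
force: [-0.5, -0.5, -2.2]
gripper_width: 0.672
gripper_force: 64.5
tcp [ 629.2 -150.7  118.5] yaw 1.6673
[634.2, -201.9, 5.6, 96.0, 70.0, 5726.0, 321.0, 255.0] tx -51.4 ty 0.1 wz -0.001
[449.7, -264.6, -8.4, 55.5, 42.3, 1158.0, 104.0, 295.0] tx -96.0 ty -189.6 wz 0.243
```

View pics/w6.png

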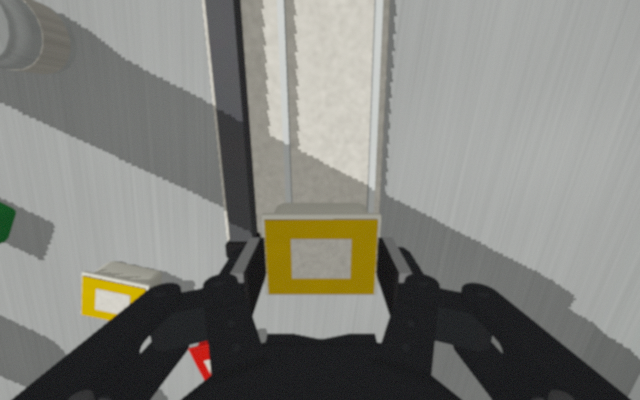

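The tub is held level, at (321,255). The lips show at columns of about 287 and 378 beyond it. I'll fit the channel centre from this view.

```bash
cat > lips.py <<'E'
from h import *
import sys
f=np.load(f"pics/{sys.argv[1]}.npz");K,T=f["K"],f["T"]; g=cv2.cvtColor(f["p"],cv2.COLOR_RGB2GRAY).astype(int)
r0,r1=int(sys.argv[2]),int(sys.argv[3]); L=[]
for a,b in((int(sys.argv[4]),int(sys.argv[5])),(int(sys.argv[6]),int(sys.argv[7]))):
    rows=np.arange(r0,r1,3); cols=[a+np.mean(np.where(g[r,a:b]>=g[r,a:b].max()-8)[0]) for r in rows]
    w=ray(K,T,np.c_[cols,rows],.018)[:,:2]*1000; k=np.polyfit(w[:,1],w[:,0],1)
    ok=abs(w[:,0]-np.polyval(k,w[:,1]))<1.5; k=np.polyfit(w[ok,1],w[ok,0],1); L.append(k); print(k.round(4),ok.sum(),len(ok),"y",w[:,1].min().round(),w[:,1].max().round())
print("centre line x = %.1f %+.4f*y, spacing %.1f"%(np.mean(L,0)[1],np.mean(L,0)[0],L[1][1]-L[0][1]))
E
python3 lips.py w6 10 130 276 298 366 390; python3 -c "
import cv2;p=cv2.imread('pics/w6.png',0);print(p[60,240:400].tolist())"
```

```text
[-6.580000e-02  5.849007e+02] 38 40 y -96.0 -12.0
[-1.271000e-01  6.535219e+02] 40 40 y -89.0 -5.0
centre line x = 619.2 -0.0964*y, spacing 68.6
[43, 39, 41, 50, 89, 124, 143, 144, 144, 143, 145, 143, 143, 143, 143, 140, 140, 137, 139, 139, 138, 143, 144, 146, 147, 150, 168, 196, 207, 211, 210, 211, 212, 209, 208, 208, 207, 208, 207, 207, 207, 207, 207, 206, 203, 185, 156, 141, 141, 144, 144, 143, 145, 146, 145, 155, 176, 196, 204, 206, 206, 205, 207, 208, 207, 206, 205, 203, 202, 201, 200, 200, 201, 201, 201, 200, 200, 201, 200, 200, 201, 202, 203, 203, 202, 201, 202, 201, 200, 199, 199, 200, 202, 204, 207, 206, 207, 205, 205, 205, 204, 206, 206, 204, 204, 204, 203, 205, 203, 202, 201, 201, 200, 201, 202, 202, 203, 202, 202, 198, 199, 199, 200, 201, 203, 203, 205, 206, 207, 209, 205, 193, 178, 179, 195, 203, 204, 207, 205, 199, 180, 157, 143, 141, 141, 139, 130, 119, 113, 114, 114, 115, 124, 146, 157, 163, 166, 168, 166, 166]
```

Run:
```python
from h import *
f=np.load("pics/w6.npz");K,T=f["K"],f["T"]
for r,a,b in((60,285.2,372.3),):
    w=ray(K,T,[(a,r),(b,r)],.018)*1000; m=w.mean(0); print(w.round(1).tolist(), "x0",m[0]+.0963*m[1], np.hypot(*(w[1]-w[0])[:2]))
Q=cloud(K,T,f["d"])*1000; s=state()["eef_pos"]*1000; print(s.round(1))
v,u=np.indices(f["d"].shape); m=(v>225)&(v<290)&(u>290)&(u<355); print("lid",Q[m].mean(0).round(1))
```

```text
[[591.6, -45.3, 18.0], [658.5, -39.0, 18.0]] x0 620.9557972908435 67.19702185353282
[ 629.9 -151.   120. ]
lid [ 630.8 -150.9  131.3]
```

```bash
python3 -m crank '[[[0,0,0],[0,0,0],55],[[0,0,0],[0,0,0],55],[[0,0,0],[0,0,0],55],[[0,0,0],[0,0,0],55]]'
```

```text
time: 19.42
eef_pos: [0.6316, -0.1514, 0.1227]
tool_rot: [3.141, -0.0, 1.667]
force: [-0.2, -0.0, -1.6]
gripper_width: 0.667
gripper_force: 64.5
```

```bash
python3 -m crank '[[[0,0,0],[0,2,25],55],[[0,0,0],[0,2,50],55],[[0,0,0],[0,2,68],55],[[0,0,0],[0,2,68],55],[[0,0,0],[0,2,68],55],[[0,0,0],[0,2,68],55]]'
```

```text
time: 20.18
eef_pos: [0.6345, -0.1514, 0.0557]
tool_rot: [3.139, 0.0, 1.667]
force: [-0.2, 0.1, -1.3]
gripper_width: 0.671
gripper_force: 64.5
```

```bash
python3 -m crank '[[[0,0,0],[0,0.6,10],55],[[0,0,0],[0,0.6,17],55],[[0,0,0],[0,0.6,21],55],[[0,0,0],[0,0.6,22],55],[[0,0,0],[0,0.6,22],55]]'
```

```text
time: 20.8
eef_pos: [0.6341, -0.1511, 0.0322]
tool_rot: [-3.142, -0.001, 1.667]
force: [0.3, 0.1, -1.7]
gripper_width: 0.669
gripper_force: 64.5
```

```bash
python3 -m crank '[[[0,0,0],[0,0,1],55],[[0,0,0],[0,0,1.5],55],[[0,0,0],[0,0,1.5],55]]'; python3 -m crank '[[[0,0,0],[0,0,0],75],[[0,0,0],[0,0,0],82],[[0,0,0],[0,0,0],82],[[0,0,0],[0,0,-30],85],[[0,0,0],[0,0,-70],90],[[0,0,0],[0,0,-100],100],[[0,0,0],[0,0,-100],100]]'; python3 look.py w7;  python3 - <<'E'
from h import *
f=np.load("pics/w7.npz"); p=f["p"];print(tubs(p,f["K"],f["T"],z=.044,mina=200).tolist())
p,d=camera("scene");c=calibration("scene");print(tubs(p,c["K"],c["T"])[:,:5].tolist())
E
```

```text
time: 21.18
eef_pos: [0.6344, -0.1511, 0.0317]
tool_rot: [3.141, -0.0, 1.667]
force: [-1.8, 0.8, 4.4]
gripper_width: 0.67
gripper_force: 65.2
time: 22.05
eef_pos: [0.6363, -0.1516, 0.1342]
tool_rot: [3.135, 0.002, 1.667]
force: [-0.3, 0.1, -0.8]
gripper_width: 0.999
gripper_force: 0.0
tcp [ 636.3 -151.6  134.2] yaw 1.6672
[635.3, -154.3, 5.3, 56.9, 42.7, 2173.0, 318.0, 197.0] tx -2.6 ty -1.2 wz 0.004
[449.6, -264.6, -8.2, 55.8, 42.3, 1222.0, 112.0, 286.0] tx -94.5 ty -196.7 wz 0.240
[[635.1, -151.8, 5.3, 55.0, 41.3, 2173.0, 318.0, 197.0], [455.5, -258.6, -8.2, 54.0, 40.9, 1222.0, 112.0, 286.0]]
[[300.2, 324.6, 61.6, 84.1, 74.0], [443.6, 248.7, -17.2, 58.2, 41.6], [425.9, 53.2, 1.2, 56.4, 41.2], [451.0, -264.9, -8.9, 56.3, 41.4], [630.8, -150.1, 6.6, 56.1, 41.4]]
```

Tub C sits flat in the channel at (635,-152). Next is tub D at (449.6,-264.6).

```bash
python3 -m crank '[[[0,0,0.24],[-25,-50,0],100],[[0,0,0.24],[-50,-100,0],100],[[0,0,0.24],[-75,-150,0],100],[[0,0,0.24],[-94.5,-190,0],100],[[0,0,0.24],[-94.5,-196.7,20],100],[[0,0,0.24],[-94.5,-196.7,40],100],[[0,0,0.24],[-94.5,-196.7,40],100]]'; python3 look.py w8
```

```text
time: 23.02
eef_pos: [0.4448, -0.2628, 0.0878]
tool_rot: [-3.135, -0.003, 1.427]
force: [0.5, -0.0, 0.2]
gripper_width: 1.003
gripper_force: 0.0
tcp [ 444.8 -262.8   87.8] yaw 1.4267
[632.0, -162.3, 5.2, 35.9, 22.7, 1634.0, 602.0, 20.0] tx 126.3 ty 170.9 wz -0.235
[449.3, -265.4, -8.3, 55.2, 41.2, 2926.0, 327.0, 215.0] tx -1.9 ty 4.9 wz 0.001
```

```bash
python3 -m crank '[[[0,0,0],[-1.5,2.5,0],100],[[0,0,0],[-1.5,2.5,30],100],[[0,0,0],[-1.5,2.5,60],100],[[0,0,0],[-1.5,2.5,66],100],[[0,0,0],[-1.5,2.5,66],100],[[0,0,0],[-1.5,2.5,66],100]]'; python3 look.py w9
```

```text
time: 23.82
eef_pos: [0.4508, -0.2665, 0.0261]
tool_rot: [3.139, 0.0, 1.427]
force: [-0.1, -0.5, 0.4]
gripper_width: 1.0
gripper_force: 0.0
tcp [ 450.8 -266.5   26.1] yaw 1.4273
[449.1, -265.1, -8.4, 55.2, 41.4, 5585.0, 316.0, 250.0] tx 1.1 ty -1.9 wz 0.003
```

```bash
python3 -m crank '[[[0,0,0],[1,-1.7,2],90],[[0,0,0],[1,-1.7,2],75],[[0,0,0],[1,-1.7,2],55],[[0,0,0],[1,-1.7,2],55],[[0,0,0],[1,-1.7,2],55],[[0,0,0],[1,-1.7,2],55],[[0,0,0],[1,-1.7,2],55],[[0,0,0],[1,-1.7,-8],55],[[0,0,0],[1,-1.7,-28],55],[[0,0,0],[1,-1.7,-68],55],[[0,0,0],[1,-1.7,-110],55],[[0,0,0],[1,-1.7,-110],55],[[0,0,0],[1,-1.7,-110],55],[[0,0,0],[1,-1.7,-110],55]]'; python3 look.py w10
```

```text
time: 25.62
eef_pos: [0.447, -0.2641, 0.1332]
tool_rot: [-3.138, -0.002, 1.427]
force: [0.4, -0.8, -1.6]
gripper_width: 0.67
gripper_force: 64.5
tcp [ 447.  -264.1  133.2] yaw 1.4271
[641.3, -154.3, 5.1, 58.3, 36.4, 2256.0, 557.0, 26.0] tx 136.5 ty 176.6 wz -0.233
[438.7, -322.6, -8.2, 102.4, 74.5, 5654.0, 321.0, 255.0] tx -59.1 ty 0.2 wz -0.001
```

```bash
python3 -m crank '[[[0,0,-0.24],[40,35,0],55],[[0,0,-0.24],[80,70,0],55],[[0,0,-0.24],[120,105,0],55],[[0,0,-0.24],[160,140,0],55],[[0,0,-0.24],[188,158,0],55],[[0,0,-0.24],[188,158,0],55],[[0,0,-0.24],[188,158,0],55],[[0,0,-0.24],[188,158,30],55],[[0,0,-0.24],[188,158,60],55],[[0,0,-0.24],[188,158,70],55],[[0,0,-0.24],[188,158,70],55],[[0,0,-0.24],[188,158,70],55],[[0,0,-0.24],[188,158,70],55]]'
```

```text
time: 27.3
eef_pos: [0.6324, -0.1015, 0.0663]
tool_rot: [3.139, 0.0, 1.667]
force: [-0.1, -0.5, -1.3]
gripper_width: 0.674
gripper_force: 64.6
```

```bash
python3 -m crank '[[[0,0,0],[0.7,-2.2,0],55],[[0,0,0],[0.7,-2.2,15],55],[[0,0,0],[0.7,-2.2,26],55],[[0,0,0],[0.7,-2.2,32],55],[[0,0,0],[0.7,-2.2,34],55],[[0,0,0],[0.7,-2.2,35],55],[[0,0,0],[0.7,-2.2,35],55]]'
```

```text
time: 28.18
eef_pos: [0.6278, -0.1004, 0.0317]
tool_rot: [-3.14, -0.001, 1.667]
force: [-8.2, 1.8, 13.5]
gripper_width: 0.669
gripper_force: 66.3
```

```bash
python3 -m crank '[[[0,0,0],[0,0,-4],55],[[0,0,0],[0,1,-4],55],[[0,0,0],[0,1.5,-4],55],[[0,0,0],[0,1.5,-4],55],[[0,0,0],[0,1.5,-4],55]]'
```

```text
time: 28.8
eef_pos: [0.6305, -0.1006, 0.0334]
tool_rot: [-3.141, -0.001, 1.667]
force: [-0.8, -0.0, -2.7]
gripper_width: 0.672
gripper_force: 64.6
```

Free at z = 33.4 with the lateral position right. I'll lower 2 mm, release and check.

```bash
python3 -m crank '[[[0,0,0],[0,0,1],55],[[0,0,0],[0,0,1.5],55],[[0,0,0],[0,0,1.5],55],[[0,0,0],[0,0,1.5],75],[[0,0,0],[0,0,1.5],82],[[0,0,0],[0,0,1.5],82],[[0,0,0],[0,0,-30],85],[[0,0,0],[0,0,-70],90],[[0,0,0],[0,0,-105],100],[[0,0,0],[0,0,-105],100],[[0,0,0],[0,0,-105],100],[[0,0,0],[0,0,-105],100]]'; python3 look.py w11;  python3 - <<'E'
from h import *
f=np.load("pics/w11.npz"); p=f["p"];print(tubs(p,f["K"],f["T"],z=.044,mina=200)[:,:5].tolist())
p,d=camera("scene");c=calibration("scene");print(tubs(p,c["K"],c["T"])[:,:5].tolist())
E
```

```text
time: 30.3
eef_pos: [0.6295, -0.1005, 0.1371]
tool_rot: [-3.138, -0.001, 1.667]
force: [-0.2, -0.3, -0.2]
gripper_width: 1.004
gripper_force: 0.0
tcp [ 629.5 -100.5  137.1] yaw 1.6672
[631.6, -103.8, 5.4, 56.9, 42.3, 2093.0, 322.0, 197.0] tx -3.5 ty 1.8 wz 0.002
[635.5, -156.0, 5.5, 56.9, 43.1, 1754.0, 321.0, 251.0] tx -55.9 ty 0.6 wz 0.000
[[631.3, -101.4, 5.4, 55.0, 40.9], [635.1, -151.9, 5.5, 55.0, 41.7]]
[[298.2, 323.2, 57.9, 84.4, 77.4], [443.6, 248.7, -17.2, 58.2, 41.6], [425.2, 53.2, 1.2, 57.7, 41.2], [626.3, -99.1, 5.8, 57.2, 42.7], [631.0, -150.4, 5.5, 55.8, 41.2]]
```

```bash
python3 -m crank '[[[0,0,0.075],[10,-50,0],100],[[0,0,0.075],[30,-100,0],100],[[0,0,0.075],[60,-150,0],100],[[0,0,0.075],[110,-189.7,0],100],[[0,0,0.075],[160,-189.7,0],100],[[0,0,0.075],[173,-189.7,0],100],[[0,0,0.075],[173,-189.7,0],100],[[0,0,0.075],[173,-189.7,30],100],[[0,0,0.075],[173,-189.7,50],100],[[0,0,0.075],[173,-189.7,50],100],[[0,0,0.075],[173,-189.7,50],100],[[0,0,0.075],[173,-189.7,50],100]]'; python3 look.py w12
```

```text
time: 31.9
eef_pos: [0.4262, 0.053, 0.0898]
tool_rot: [3.14, -0.001, 1.591]
force: [0.1, 0.3, 0.2]
gripper_width: 0.999
gripper_force: 0.0
tcp [426.2  53.   89.8] yaw 1.5914
[423.1, 53.1, 1.0, 55.3, 41.3, 2848.0, 316.0, 211.0] tx 0.1 ty -3.1 wz 0.003
```

```bash
python3 -m crank '[[[0,0,0],[0,-3,0],100],[[0,0,0],[0,-3,30],100],[[0,0,0],[0,-3,55],100],[[0,0,0],[0,-3,65],100],[[0,0,0],[0,-3,65],100],[[0,0,0],[0,-3,65],100],[[0,0,0],[0,-3,65],85],[[0,0,0],[0,-3,65],70],[[0,0,0],[0,-3,65],55],[[0,0,0],[0,-3,65],55],[[0,0,0],[0,-3,65],55],[[0,0,0],[0,-3,65],55],[[0,0,0],[0,-3,65],55]]'
```

```text
time: 33.58
eef_pos: [0.4226, 0.0534, 0.0253]
tool_rot: [3.14, -0.001, 1.592]
force: [-2.6, -0.1, 10.1]
gripper_width: 0.668
gripper_force: 61.4
```

```bash
python3 -m crank '[[[0,0,0],[0,0,-10],55],[[0,0,0],[0,0,-35],55],[[0,0,0],[0,0,-75],55],[[0,0,0],[0,0,-110],55],[[0,0,-0.075],[-50,10,-110],55],[[0,0,-0.075],[-90,45,-110],55],[[0,0,-0.075],[-108,90,-110],55],[[0,0,-0.075],[-108,140,-110],55],[[0,0,-0.075],[-108,180,-110],55],[[0,0,-0.075],[-108,200.6,-110],55],[[0,0,-0.075],[-108,200.6,-110],55],[[0,0,-0.075],[-108,200.6,-110],55],[[0,0,-0.075],[-108,200.6,-80],55],[[0,0,-0.075],[-108,200.6,-50],55],[[0,0,-0.075],[-108,200.6,-40],55],[[0,0,-0.075],[-108,200.6,-40],55],[[0,0,-0.075],[-108,200.6,-40],55],[[0,0,-0.075],[-108,200.6,-40],55]]'
```

```text
time: 35.83
eef_pos: [0.626, -0.0505, 0.0654]
tool_rot: [3.139, -0.0, 1.667]
force: [0.9, -0.2, -1.5]
gripper_width: 0.663
gripper_force: 64.3
```

```bash
python3 -m crank '[[[0,0,0],[0,-0.5,12],55],[[0,0,0],[0,-0.5,24],55],[[0,0,0],[0,-0.5,30],55],[[0,0,0],[0,-0.5,32],55],[[0,0,0],[0,-0.5,32],55],[[0,0,0],[0,-0.5,32],55],[[0,0,0],[0,-0.5,32],55]]'
```

```text
time: 36.7
eef_pos: [0.6233, -0.0503, 0.0334]
tool_rot: [-3.14, -0.001, 1.667]
force: [-7.0, -0.1, 11.1]
gripper_width: 0.667
gripper_force: 66.9
```

```bash
python3 -m crank '[[[0,0,0],[0,0,-3],55],[[0,0,0],[0,1,-3],55],[[0,0,0],[0,1.3,-3],55],[[0,0,0],[0,1.3,-3],55],[[0,0,0],[0,1.3,-1.5],55],[[0,0,0],[0,1.3,-1.5],55]]'; python3 -m crank '[[[0,0,0],[0,0,0],75],[[0,0,0],[0,0,0],82],[[0,0,0],[0,0,0],82],[[0,0,0],[0,0,-30],85],[[0,0,0],[0,0,-70],90],[[0,0,0],[0,0,-105],100],[[0,0,0],[0,0,-105],100],[[0,0,0],[0,0,-105],100],[[0,0,0],[0,0,-105],100]]'; python3 look.py w13;  python3 - <<'E'
from h import *
f=np.load("pics/w13.npz"); p=f["p"];print(tubs(p,f["K"],f["T"],z=.044,mina=200)[:,:5].tolist())
p,d=camera("scene");c=calibration("scene");print(tubs(p,c["K"],c["T"])[:,:5].tolist())
E
```

```text
time: 37.45
eef_pos: [0.6258, -0.0503, 0.0335]
tool_rot: [3.141, -0.001, 1.667]
force: [-0.3, 0.4, 1.4]
gripper_width: 0.663
gripper_force: 64.8
time: 38.58
eef_pos: [0.6247, -0.0503, 0.1366]
tool_rot: [-3.138, -0.001, 1.667]
force: [0.3, 0.0, -0.9]
gripper_width: 1.001
gripper_force: 0.0
tcp [624.7 -50.3 136.6] yaw 1.6672
[626.9, -53.3, 4.5, 57.1, 42.8, 2033.0, 323.0, 197.0] tx -3.2 ty 1.9 wz 0.018
[631.7, -105.0, 5.5, 57.0, 42.0, 1790.0, 322.0, 251.0] tx -55.1 ty 1.7 wz 0.000
[635.6, -157.2, 5.5, 56.7, 43.2, 1525.0, 321.0, 300.0] tx -107.5 ty 0.5 wz 0.000
[[626.7, -50.9, 4.5, 55.2, 41.4], [631.3, -100.9, 5.5, 55.2, 40.6], [635.0, -151.4, 5.5, 54.9, 41.8]]
[[298.3, 323.2, 57.9, 84.5, 77.4], [443.6, 248.7, -17.2, 58.2, 41.6], [621.7, -48.8, 5.9, 57.3, 43.7], [627.1, -97.9, 4.3, 56.2, 43.6], [631.0, -150.4, 5.5, 55.8, 41.2]]
```

```bash
python3 -m crank '[[[0,0,0],[0,-20,-50],100],[[0,0,0.396],[30,-70,-70],100],[[0,0,0.396],[70,-120,-70],100],[[0,0,0.396],[120,-153,-70],100],[[0,0,0.396],[180,-153,-70],100],[[0,0,0.396],[240,-153,-70],100],[[0,0,0.396],[300,-153,-70],100],[[0,0,0.396],[315.5,-153.4,-40],100],[[0,0,0.396],[315.5,-153.4,0],100],[[0,0,0.396],[315.5,-153.4,30],100],[[0,0,0.396],[315.5,-153.4,46],100],[[0,0,0.396],[315.5,-153.4,46],100],[[0,0,0.396],[315.5,-153.4,46],100],[[0,0,0.396],[315.5,-153.4,46],100]]'; python3 look.py w14
```

```text
time: 40.42
eef_pos: [0.4435, 0.2493, 0.0935]
tool_rot: [3.14, -0.002, 1.271]
force: [0.9, -0.3, 0.0]
gripper_width: 0.998
gripper_force: 0.0
tcp [443.5 249.3  93.5] yaw 1.2711
[296.3, 335.1, 83.9, 94.8, 63.8, 5426.0, 90.0, 153.0] tx 38.5 ty -166.0 wz -1.764
[441.0, 249.2, -17.3, 55.1, 40.5, 2751.0, 317.0, 211.0] tx -0.8 ty -2.4 wz 0.002
```

```bash
python3 -m crank '[[[0,0,0],[-0.5,-2.4,0],100],[[0,0,0],[-0.5,-2.4,30],100],[[0,0,0],[-0.5,-2.4,58],100],[[0,0,0],[-0.5,-2.4,69],100],[[0,0,0],[-0.5,-2.4,69],100],[[0,0,0],[-0.5,-2.4,69],100],[[0,0,0],[-0.5,-2.4,69],85],[[0,0,0],[-0.5,-2.4,69],70],[[0,0,0],[-0.5,-2.4,69],55],[[0,0,0],[-0.5,-2.4,69],55],[[0,0,0],[-0.5,-2.4,69],55],[[0,0,0],[-0.5,-2.4,69],55],[[0,0,0],[-0.5,-2.4,69],55]]'
```

```text
time: 42.1
eef_pos: [0.4407, 0.2495, 0.025]
tool_rot: [3.141, -0.002, 1.271]
force: [-2.7, -0.9, 8.3]
gripper_width: 0.67
gripper_force: 61.8
```

```bash
python3 -m crank '[[[0,0,0],[0,0,-15],55],[[0,0,0],[0,0,-50],55],[[0,0,0],[0,0,-105],55],[[0,0,0],[0,0,-165],55],[[0,0,-0.1],[-50,15,-165],55],[[0,0,-0.2],[-105,32,-165],55],[[0,0,-0.3],[-160,50,-165],55],[[0,0,-0.396],[-205,75,-165],55],[[0,0,-0.396],[-210,125,-165],55],[[0,0,-0.396],[-203,175,-165],55],[[0,0,-0.396],[-194,220,-165],55],[[0,0,-0.396],[-185.5,245.5,-165],55],[[0,0,-0.396],[-185.5,245.5,-165],55],[[0,0,-0.396],[-185.5,245.5,-120],55],[[0,0,-0.396],[-185.5,245.5,-70],55],[[0,0,-0.396],[-185.5,245.5,-42],55],[[0,0,-0.396],[-185.5,245.5,-42],55],[[0,0,-0.396],[-185.5,245.5,-42],55],[[0,0,-0.396],[-185.5,245.5,-42],55],[[0,0,-0.396],[-185.5,245.5,-42],55]]'
```

```text
time: 44.6
eef_pos: [0.6211, -0.0005, 0.067]
tool_rot: [3.139, -0.0, 1.667]
force: [-0.1, -0.4, -0.6]
gripper_width: 0.662
gripper_force: 64.3
```

```bash
python3 -m crank '[[[0,0,0],[0,0,12],55],[[0,0,0],[0,0,22],55],[[0,0,0],[0,0,28],55],[[0,0,0],[0,0,30],55],[[0,0,0],[0,0.5,31],55],[[0,0,0],[0,0.5,31],55],[[0,0,0],[0,0.5,31],55],[[0,0,0],[0,0.5,31],55]]'
```

```text
time: 45.6
eef_pos: [0.6208, -0.0004, 0.0346]
tool_rot: [3.141, -0.001, 1.667]
force: [0.4, 0.4, -0.3]
gripper_width: 0.663
gripper_force: 64.3
```

```bash
python3 -m crank '[[[0,0,0],[0,0,1.2],55],[[0,0,0],[0,0,1.2],55],[[0,0,0],[0,0,1.2],75],[[0,0,0],[0,0,1.2],82],[[0,0,0],[0,0,1.2],82],[[0,0,0],[0,0,-30],85],[[0,0,0],[0,0,-70],90],[[0,0,0],[0,0,-105],100],[[0,0,0],[0,0,-105],100],[[0,0,0],[0,0,-105],100],[[0,0,0],[0,0,-105],100]]'; python3 look.py w15;  python3 - <<'E'
from h import *
f=np.load("pics/w15.npz"); p=f["p"];print(tubs(p,f["K"],f["T"],z=.044,mina=200)[:,:5].tolist())
p,d=camera("scene");c=calibration("scene");print(tubs(p,c["K"],c["T"])[:,:5].tolist())
cv2.imwrite("pics/c4.png",cv2.resize(p[170:330,180:420,::-1],None,fx=3,fy=3,interpolation=cv2.INTER_CUBIC))
E
```

```text
time: 46.98
eef_pos: [0.6195, -0.0005, 0.1377]
tool_rot: [-3.138, -0.001, 1.667]
force: [-0.2, 0.2, 1.0]
gripper_width: 0.996
gripper_force: 0.0
tcp [ 6.195e+02 -5.000e-01  1.377e+02] yaw 1.6672
[621.9, -4.0, 5.5, 57.1, 42.4, 2047.0, 323.0, 197.0] tx -3.7 ty 2.0 wz 0.000
[627.0, -54.7, 5.5, 56.7, 42.1, 1763.0, 323.0, 250.0] tx -54.7 ty 2.2 wz 0.000
[631.6, -106.4, 5.5, 57.0, 42.1, 1541.0, 322.0, 298.0] tx -106.6 ty 1.8 wz 0.000
[634.1, -143.0, 5.5, 56.0, 12.2, 487.0, 321.0, 329.0] tx -143.3 ty 0.8 wz 0.000
[[621.7, -1.6, 5.5, 55.3, 41.0], [626.6, -50.7, 5.5, 54.9, 40.7], [631.1, -100.6, 5.5, 55.1, 40.8], [633.5, -136.1, 5.5, 54.2, 11.8]]
[[298.2, 323.2, 57.9, 84.4, 77.4], [619.2, -22.8, -84.4, 92.6, 57.3], [627.1, -98.9, 5.5, 55.6, 42.6], [631.1, -150.2, 4.9, 55.6, 41.7]]
```

View pics/c4.png

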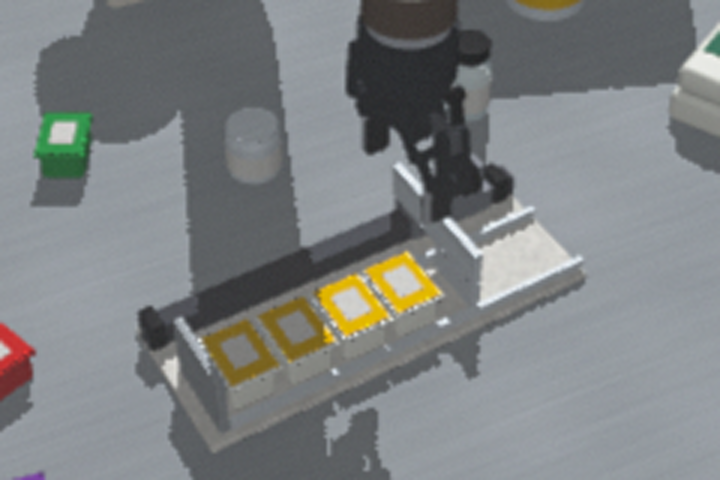

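All four tubs stand flat in the row at crop (240,350), (297,322), (352,300) and (405,278), and the lever is still back. Next I'll grip the divider top, high enough that the fingertips clear the lids. I'll use the half-turned yaw to stay off the wrist limit.

```bash
python3 -m crank '[[[0,0,-1.571],[56,8,-20],40],[[0,0,-1.571],[56,8,-20],40],[[0,0,-1.571],[56,8,-20],40],[[0,0,-1.571],[56,8,-20],40],[[0,0,-1.571],[56,8,-20],40],[[0,0,-1.571],[56,8,-20],40],[[0,0,-1.571],[56,8,-20],40],[[0,0,-1.571],[56,8,-20],40],[[0,0,-1.571],[56,8,-20],40],[[0,0,-1.571],[56,8,0],40],[[0,0,-1.571],[56,8,40],40],[[0,0,-1.571],[56,8,55],40],[[0,0,-1.571],[56,8,55],40],[[0,0,-1.571],[56,8,55],40],[[0,0,-1.571],[56,8,55],40]]'; python3 -c "
from plant import *;print(state()['joint_pos'].round(3))"
```

```text
time: 48.95
eef_pos: [0.6244, 0.0561, 0.0861]
tool_rot: [3.141, 0.003, -3.045]
force: [0.2, -0.2, -0.1]
gripper_width: 0.404
gripper_force: 0.0
[ 8.900e-02  5.750e-01  1.340e-01  1.127e+00  1.000e-03 -7.000e-03]
```

```bash
python3 -m crank '[[[0,0,0],[0,0,10],40],[[0,0,0],[0,0,17],40],[[0,0,0],[0,0,17],40],[[0,0,0],[0,0,17],20],[[0,0,0],[0,0,17],0],[[0,0,0],[0,0,17],0],[[0,0,0],[0,0,17],0],[[0,0,0],[0,0,17],0],[[0,0,0],[0,0,17],0]]'
```

```text
time: 50.08
eef_pos: [0.6233, 0.0558, 0.0677]
tool_rot: [3.141, 0.0, -3.045]
force: [-0.8, -1.7, 1.6]
gripper_width: 0.053
gripper_force: 59.0
```

```bash
python3 -m crank '[[[0,0,0],[0,-5,0],0],[[0,0,0],[0,-10,0],0],[[0,0,0],[0,-15,0],0],[[0,0,0],[0,-20,0],0],[[0,0,0],[0,-25,0],0],[[0,0,0],[0,-30,0],0],[[0,0,0],[0,-34,0],0],[[0,0,0],[0,-38,0],0],[[0,0,0],[0,-41,0],0],[[0,0,0],[0,-44,0],0],[[0,0,0],[0,-46,0],0],[[0,0,0],[0,-47,0],0],[[0,0,0],[0,-48,0],0],[[0,0,0],[0,-48,0],0],[[0,0,0],[0,-48,0],0]]'
```

```text
time: 51.95
eef_pos: [0.6282, 0.0089, 0.0676]
tool_rot: [3.14, 0.001, -3.044]
force: [-0.7, 5.1, 4.4]
gripper_width: 0.059
gripper_force: 59.4
```

```bash
python3 -m crank '[[[0,0,0],[0,-1,0],0],[[0,0,0],[0,-2,0],0],[[0,0,0],[0,-3,0],0],[[0,0,0],[0,-4,0],0],[[0,0,0],[0,-4,0],0],[[0,0,0],[0,-4,0],0]]'
```

```text
time: 52.7
eef_pos: [0.6286, 0.0051, 0.0676]
tool_rot: [3.14, 0.001, -3.044]
force: [0.7, 5.8, 3.8]
gripper_width: 0.054
gripper_force: 59.4
```

```bash
python3 -m crank '[[[0,0,0],[0,-1,0],0],[[0,0,0],[0,-2,0],0],[[0,0,0],[0,-2,0],0],[[0,0,0],[0,-2,0],0]]'
```

```text
time: 53.2
eef_pos: [0.6286, 0.005, 0.0676]
tool_rot: [3.136, 0.001, -3.043]
force: [0.6, 9.4, 3.8]
gripper_width: 0.054
gripper_force: 59.6
```

The row is snug: 51 mm of travel gives a gap of about 184 mm, and the push force rises to 9 N with no motion. I'll release, go round to the robot side of the lever tip, then push it over.

```bash
python3 -m crank '[[[0,0,0],[0,0,0],20],[[0,0,0],[0,0,0],40],[[0,0,0],[0,0,0],40],[[0,0,0],[0,0,-30],40],[[0,0,0],[0,0,-80],40],[[0,0,0],[20,10,-110],10],[[0,0,0],[75,30,-110],0],[[0,0,0],[130,58,-110],0],[[0,0,0],[143,58,-110],0],[[0,0,0],[143,58,-110],0],[[0,0,0],[143,58,-110],0],[[0,0,0],[143,58,-90],0],[[0,0,0],[143,58,-56],0],[[0,0,0],[143,58,-56],0],[[0,0,0],[143,58,-56],0]]'
python3 - <<'E'
from h import *
p,d=camera("scene");cv2.imwrite("pics/c5.png",cv2.resize(p[180:320,210:390,::-1],None,fx=4,fy=4,interpolation=cv2.INTER_CUBIC))
E
```

```text
time: 55.08
eef_pos: [0.4818, 0.046, 0.124]
tool_rot: [3.141, 0.001, -3.046]
force: [0.1, 0.5, 0.0]
gripper_width: -0.001
gripper_force: 0.0
```

View pics/c5.png

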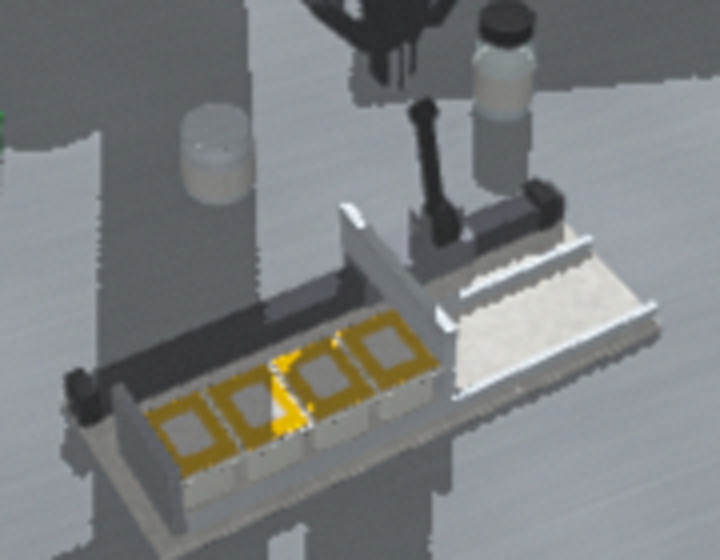

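The row is tight between the wall and the divider. The lever tip is at (425,108) and the fingers at (400,75) on its robot side. I'll push it over.

```bash
python3 -m crank '[[[0,0,0],[0,3,0],0],[[0,0,0],[-8,3,0],0],[[0,0,0],[-16,3,0],0],[[0,0,0],[-24,3,0],0],[[0,0,0],[-32,3,0],0],[[0,0,0],[-40,3,0],0],[[0,0,0],[-48,3,0],0],[[0,0,0],[-56,3,0],0],[[0,0,0],[-63,3,0],0],[[0,0,0],[-63,3,0],0],[[0,0,0],[-63,3,0],0]]'
python3 - <<'E'
from h import *
p,d=camera("scene");cv2.imwrite("pics/c6.png",cv2.resize(p[180:320,210:390,::-1],None,fx=4,fy=4,interpolation=cv2.INTER_CUBIC))
E
```

```text
time: 56.5
eef_pos: [0.5427, 0.0552, 0.1233]
tool_rot: [3.141, -0.0, -3.045]
force: [0.1, 0.6, -0.6]
gripper_width: -0.001
gripper_force: 0.0
```

View pics/c6.png

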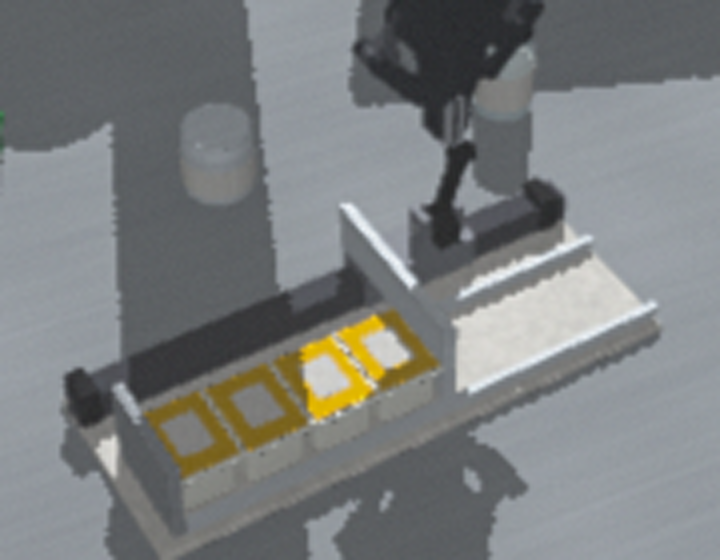

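```bash
python3 -m crank '[[[0,0,0],[-7,0,0],0],[[0,0,0],[-14,0,0],0],[[0,0,0],[-21,0,0],0],[[0,0,0],[-26,0,0],0],[[0,0,0],[-26,0,0],0],[[0,0,0],[-22,0,-30],0],[[0,0,0],[-22,0,-45],0],[[0,0,0],[-35,0,-45],0],[[0,0,0],[-52,0,-45],0],[[0,0,0],[-52,0,-45],0],[[0,0,0],[-52,0,-45],0],[[0,0,0],[-52,0,-45],0]]'
python3 - <<'E'
from h import *
c=calibration("scene");K,T=c["K"],c["T"];p,d=camera("scene");f=(proj(K,T,[.543+.02,.06,.08])[0]).astype(int)
cv2.imwrite("pics/c7.png",cv2.resize(p[190:270,280:380,::-1],None,fx=5,fy=5,interpolation=cv2.INTER_CUBIC))
E
```

```text
time: 58.05
eef_pos: [0.594, 0.0602, 0.1684]
tool_rot: [3.141, -0.001, -3.045]
force: [0.3, -0.2, 0.3]
gripper_width: 0.002
gripper_force: 0.0
```

View pics/c7.png

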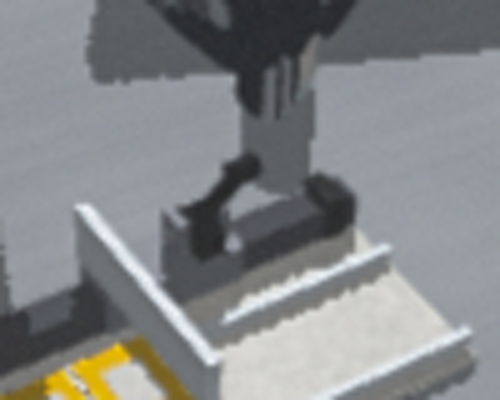

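The lever rests at about 0.85 rad with its tip at crop (245,165) and the fingers just above it. I'll press it down along its arc.

```bash
python3 -m crank '[[[0,0,0],[2,0,15],0],[[0,0,0],[2,0,30],0],[[0,0,0],[-3,0,40],0],[[0,0,0],[-8,0,47],0],[[0,0,0],[-12,0,53],0],[[0,0,0],[-16,0,60],0],[[0,0,0],[-19,0,66],0],[[0,0,0],[-21,0,72],0],[[0,0,0],[-22,0,76],0]]'; python3 -m crank '[[[0,0,0],[-1,0,4],0],[[0,0,0],[-1.5,0,8],0],[[0,0,0],[-2,0,12],0],[[0,0,0],[-2.5,0,16],0],[[0,0,0],[-2.5,0,18],0],[[0,0,0],[-2.5,0,18],0]]'
```

```text
time: 59.22
eef_pos: [0.6165, 0.0624, 0.092]
tool_rot: [3.141, -0.0, -3.045]
force: [-0.5, -0.2, -0.1]
gripper_width: 0.001
gripper_force: 0.0
time: 59.98
eef_pos: [0.6189, 0.0626, 0.0742]
tool_rot: [3.141, -0.0, -3.045]
force: [-0.5, -0.5, 0.0]
gripper_width: -0.006
gripper_force: 0.0
```

```bash
python3 -m crank '[[[0,0,0],[0,0,1.5],0],[[0,0,0],[0,0,3],0],[[0,0,0],[0,0,3],0]]'
python3 - <<'E'
from h import *
f=None;c=calibration("wrist");p,d=camera("wrist");Q=cloud(c["K"],c["T"],d)*1000
def uv(Q): return .9954*Q[...,0]+.0958*Q[...,1],-.0958*Q[...,0]+.9954*Q[...,1]
for n in("wrist","scene","side"):
    c=calibration(n);p,d=camera(n);Q=cloud(c["K"],c["T"],d)*1000;u,v=uv(Q)
    m=(abs(v-3)<14)&(u>535)&(u<640)&(Q[...,2]>38)&(Q[...,2]<150)&(p.max(2)<90)&(d>0)
    print(n,m.sum()); 
    for a in range(540,640,12):
        k=m&(u>=a)&(u<a+12)
        if k.sum()>2: print("  u%d n%d z %s"%(a,k.sum(),np.percentile(Q[...,2][k],[5,50,95]).round(0)))
E
```

```text
time: 60.35
eef_pos: [0.6189, 0.0627, 0.0713]
tool_rot: [3.141, -0.0, -3.045]
force: [0.0, -0.7, 0.5]
gripper_width: -0.0
gripper_force: 0.0
wrist 10063
  u540 n737 z [53. 66. 77.]
  u552 n847 z [80. 90. 99.]
  u564 n1518 z [101. 113. 125.]
  u576 n1238 z [125. 126. 127.]
  u600 n3654 z [115. 132. 149.]
  u612 n1327 z [ 87. 112. 149.]
  u624 n438 z [112. 123. 128.]
scene 197
  u540 n14 z [42. 51. 61.]
  u552 n33 z [40. 51. 60.]
  u576 n4 z [105. 117. 120.]
  u612 n12 z [ 84.  95. 128.]
  u624 n96 z [ 87. 111. 139.]
  u636 n33 z [103. 129. 148.]
side 242
  u540 n32 z [50. 66. 84.]
  u552 n26 z [ 77.  92. 102.]
  u564 n29 z [101. 111. 126.]
  u576 n15 z [114. 125. 129.]
  u600 n56 z [ 89. 125. 148.]
  u612 n57 z [ 82. 105. 142.]
  u624 n11 z [ 87. 128. 139.]
```

The depth points show the lever stopped near 1.1 rad and the fingers passed in front of it. I'll go back over the tip and follow the arc from there.

```bash
python3 -m crank '[[[0,0,0],[0,0,-45],0],[[0,0,0],[0,0,-95],0],[[0,0,0],[25,0,-98],0],[[0,0,0],[49,0,-98],0],[[0,0,0],[49,0,-98],0],[[0,0,0],[49,0,-98],0],[[0,0,0],[49,0,-85],0],[[0,0,0],[48,0,-76],0],[[0,0,0],[42,0,-72],0],[[0,0,0],[36,0,-69],0],[[0,0,0],[30,0,-65],0],[[0,0,0],[25,0,-60],0],[[0,0,0],[20,0,-54.5],0],[[0,0,0],[20,0,-54.5],0]]'
cat > lev.py <<'E'
from h import *
for n in("wrist","side","scene"):
    c=calibration(n);p,d=camera(n);Q=cloud(c["K"],c["T"],d)*1000
    u,v=.9954*Q[...,0]+.0958*Q[...,1],-.0958*Q[...,0]+.9954*Q[...,1]
    m=(abs(v-3)<14)&(u>545)&(u<640)&(Q[...,2]>38)&(Q[...,2]<150)&(p.max(2)<90)&(d>0)
    print(n,[(a,int(k.sum()),*np.percentile(Q[...,2][k],[5,50,95]).round(0)) for a in range(546,640,12) if (k:=m&(u>=a)&(u<a+12)).sum()>2])
E
python3 lev.py
```

```text
time: 62.3
eef_pos: [0.599, 0.0607, 0.1251]
tool_rot: [3.141, -0.001, -3.045]
force: [-0.7, -0.6, 0.0]
gripper_width: -0.006
gripper_force: 0.0
wrist [(546, 423, np.float64(61.0), np.float64(78.0), np.float64(88.0)), (558, 488, np.float64(90.0), np.float64(100.0), np.float64(109.0)), (570, 728, np.float64(111.0), np.float64(125.0), np.float64(127.0)), (582, 194, np.float64(125.0), np.float64(126.0), np.float64(148.0)), (594, 301, np.float64(138.0), np.float64(145.0), np.float64(149.0))]
side [(546, 25, np.float64(64.0), np.float64(79.0), np.float64(92.0)), (558, 27, np.float64(85.0), np.float64(101.0), np.float64(124.0)), (570, 29, np.float64(104.0), np.float64(119.0), np.float64(129.0)), (582, 17, np.float64(119.0), np.float64(142.0), np.float64(148.0)), (594, 11, np.float64(131.0), np.float64(142.0), np.float64(146.0))]
scene [(546, 57, np.float64(40.0), np.float64(56.0), np.float64(71.0)), (558, 29, np.float64(41.0), np.float64(54.0), np.float64(93.0)), (570, 16, np.float64(95.0), np.float64(104.0), np.float64(125.0)), (582, 10, np.float64(115.0), np.float64(121.0), np.float64(126.0)), (594, 7, np.float64(139.0), np.float64(143.0), np.float64(149.0)), (606, 29, np.float64(134.0), np.float64(142.0), np.float64(149.0))]
```

```bash
python3 -m crank '[[[0,0,0],[0,0,-30],0],[[0,0,0],[0,0,-45],0],[[0,0,0],[21,0,-45],0],[[0,0,0],[21,0,-45],0],[[0,0,0],[21,0,-45],0],[[0,0,0],[21,0,-45],0]]'
python3 - <<'E'
from h import *
e=state()["eef_pos"]*1000;print("tcp u %.1f v %.1f z %.1f"%(.9954*e[0]+.0958*e[1],-.0958*e[0]+.9954*e[1],e[2]))
for n in("wrist","side","scene"):
    c=calibration(n);p,d=camera(n);Q=cloud(c["K"],c["T"],d)*1000
    u,v=.9954*Q[...,0]+.0958*Q[...,1],-.0958*Q[...,0]+.9954*Q[...,1]
    m=(abs(v-3)<25)&(u>545)&(u<610)&(Q[...,2]>105)&(Q[...,2]<138)&(p.max(2)<90)&(d>0)
    print(n,m.sum(),*[np.percentile(x[m],[5,50,95]).round(0) for x in(u,v,Q[...,2])] if m.any() else 0)
E
```

```text
time: 63.2
eef_pos: [0.5787, 0.0587, 0.1707]
tool_rot: [3.141, 0.0, -3.045]
force: [0.8, 0.5, -0.2]
gripper_width: 0.004
gripper_force: 0.0
tcp u 581.7 v 3.0 z 170.7
wrist 567 [568. 575. 584.] [-4.  2.  8.] [107. 124. 127.]
side 38 [566. 574. 583.] [-2.  5. 11.] [108. 118. 128.]
scene 38 [577. 585. 588.] [-6. -0.  8.] [109. 122. 128.]
```

```bash
python3 -m crank '[[[0,0,0],[3,0,15],0],[[0,0,0],[3,0,22],0],[[0,0,0],[3,0,27],0],[[0,0,0],[2,0,31],0],[[0,0,0],[-2,0,34],0],[[0,0,0],[-6,0,38],0],[[0,0,0],[-11,0,42],0],[[0,0,0],[-16,0,46],0],[[0,0,0],[-16,0,46],0]]'; python3 lev.py
```

```text
time: 64.47
eef_pos: [0.5943, 0.0602, 0.1243]
tool_rot: [3.141, -0.001, -3.045]
force: [-0.4, -0.1, -0.5]
gripper_width: 0.0
gripper_force: 0.0
wrist [(546, 435, np.float64(61.0), np.float64(78.0), np.float64(88.0)), (558, 496, np.float64(90.0), np.float64(100.0), np.float64(109.0)), (570, 736, np.float64(111.0), np.float64(124.0), np.float64(127.0)), (582, 531, np.float64(125.0), np.float64(142.0), np.float64(149.0))]
side [(546, 25, np.float64(60.0), np.float64(79.0), np.float64(95.0)), (558, 28, np.float64(86.0), np.float64(99.0), np.float64(115.0)), (570, 29, np.float64(107.0), np.float64(122.0), np.float64(129.0)), (582, 27, np.float64(124.0), np.float64(140.0), np.float64(149.0)), (594, 5, np.float64(137.0), np.float64(142.0), np.float64(149.0))]
scene [(546, 57, np.float64(39.0), np.float64(55.0), np.float64(71.0)), (558, 27, np.float64(45.0), np.float64(55.0), np.float64(93.0)), (570, 15, np.float64(92.0), np.float64(104.0), np.float64(123.0)), (582, 12, np.float64(114.0), np.float64(122.0), np.float64(133.0)), (594, 19, np.float64(133.0), np.float64(140.0), np.float64(147.0)), (606, 16, np.float64(134.0), np.float64(141.0), np.float64(149.0))]
```

```bash
python3 -m crank '[[[0,0,0],[0,0,-30],0],[[0,0,0],[0,0,-46],0],[[0,0,0],[17.5,0,-46],0],[[0,0,0],[17.5,0,-46],0],[[0,0,0],[17.5,0,-46],0],[[0,0,0],[17.5,0,-30],0],[[0,0,0],[17.5,0,-22],0],[[0,0,0],[17.5,0,-18],0],[[0,0,0],[17.5,0,-14],0],[[0,0,0],[17.5,0,-14],0],[[0,0,0],[17.5,0,-14],0]]'; python3 lev.py | head -1
```

```text
time: 66.0
eef_pos: [0.577, 0.0586, 0.1392]
tool_rot: [3.141, 0.001, -3.045]
force: [-0.2, 0.9, -0.1]
gripper_width: 0.003
gripper_force: 0.0
wrist [(546, 381, np.float64(62.0), np.float64(78.0), np.float64(88.0)), (558, 431, np.float64(90.0), np.float64(100.0), np.float64(110.0)), (570, 488, np.float64(111.0), np.float64(122.0), np.float64(127.0))]
```

```bash
python3 -m crank '[[[0,0,0],[0,0,3],0],[[0,0,0],[0,0,6],0],[[0,0,0],[0,0,9],0],[[0,0,0],[0,0,9],0]]'; python3 lev.py | head -2; python3 -m crank '[[[0,0,0],[0,0,3],0],[[0,0,0],[0,0,6],0],[[0,0,0],[0,0,9],0],[[0,0,0],[0,0,9],0]]'; python3 lev.py | head -2
```

```text
time: 66.65
eef_pos: [0.5764, 0.0585, 0.1294]
tool_rot: [3.141, -0.001, -3.045]
force: [0.8, 0.2, 0.1]
gripper_width: 0.002
gripper_force: 0.0
wrist [(546, 406, np.float64(62.0), np.float64(78.0), np.float64(88.0)), (558, 534, np.float64(90.0), np.float64(101.0), np.float64(144.0)), (570, 502, np.float64(111.0), np.float64(122.0), np.float64(149.0))]
side [(546, 30, np.float64(57.0), np.float64(77.0), np.float64(91.0)), (558, 30, np.float64(87.0), np.float64(102.0), np.float64(148.0)), (570, 43, np.float64(106.0), np.float64(124.0), np.float64(148.0))]
time: 67.3
eef_pos: [0.5786, 0.0587, 0.1221]
tool_rot: [3.141, 0.004, -3.045]
force: [3.0, 0.6, 4.0]
gripper_width: -0.002
gripper_force: 2.2
wrist [(546, 441, np.float64(62.0), np.float64(76.0), np.float64(86.0)), (558, 497, np.float64(87.0), np.float64(97.0), np.float64(106.0)), (570, 828, np.float64(108.0), np.float64(136.0), np.float64(149.0))]
side [(546, 25, np.float64(63.0), np.float64(77.0), np.float64(89.0)), (558, 25, np.float64(81.0), np.float64(95.0), np.float64(148.0)), (570, 55, np.float64(105.0), np.float64(130.0), np.float64(147.0)), (582, 10, np.float64(118.0), np.float64(138.0), np.float64(148.0))]
```

```bash
python3 -m crank '[[[0,0,0],[0,0,-25],0],[[0,0,0],[0,0,-38],0],[[0,0,0],[10,0,-38],0],[[0,0,0],[10,0,-38],0],[[0,0,0],[10,0,-28],0],[[0,0,0],[10,0,-22],0],[[0,0,0],[10,0,-19],0],[[0,0,0],[10,0,-16],0],[[0,0,0],[10,0,-16],0]]'; python3 lev.py | head -2
```

```text
time: 68.58
eef_pos: [0.5667, 0.0576, 0.1366]
tool_rot: [3.141, -0.0, -3.045]
force: [0.6, -0.1, -0.5]
gripper_width: 0.002
gripper_force: 0.0
wrist [(546, 385, np.float64(66.0), np.float64(78.0), np.float64(87.0)), (558, 470, np.float64(89.0), np.float64(100.0), np.float64(149.0)), (570, 125, np.float64(108.0), np.float64(111.0), np.float64(113.0))]
side [(546, 24, np.float64(54.0), np.float64(75.0), np.float64(89.0)), (558, 38, np.float64(83.0), np.float64(99.0), np.float64(148.0)), (570, 25, np.float64(109.0), np.float64(119.0), np.float64(130.0)), (582, 6, np.float64(120.0), np.float64(124.0), np.float64(126.0))]
```

```bash
python3 -m crank '[[[0,0,0],[0,0,2],0],[[0,0,0],[0,0,4],0],[[0,0,0],[0,0,6],0],[[0,0,0],[0,0,6],0]]'; python3 -m crank '[[[0,0,0],[0,0,2],0],[[0,0,0],[0,0,4],0],[[0,0,0],[0,0,6],0],[[0,0,0],[0,0,6],0]]'; python3 lev.py | head -2
```

```text
time: 69.22
eef_pos: [0.5666, 0.0576, 0.1306]
tool_rot: [3.141, -0.001, -3.045]
force: [-0.8, 0.1, 0.6]
gripper_width: 0.002
gripper_force: 0.0
time: 69.72
eef_pos: [0.5666, 0.0576, 0.1246]
tool_rot: [3.141, -0.0, -3.045]
force: [-0.4, 0.4, 0.4]
gripper_width: -0.002
gripper_force: 0.0
wrist [(546, 427, np.float64(65.0), np.float64(78.0), np.float64(87.0)), (558, 871, np.float64(90.0), np.float64(106.0), np.float64(149.0)), (570, 3, np.float64(106.0), np.float64(107.0), np.float64(107.0))]
side [(546, 31, np.float64(59.0), np.float64(80.0), np.float64(144.0)), (558, 45, np.float64(84.0), np.float64(110.0), np.float64(149.0)), (570, 26, np.float64(103.0), np.float64(118.0), np.float64(149.0)), (582, 3, np.float64(119.0), np.float64(119.0), np.float64(119.0))]
```

Contact came at TCP z ≈ 124, so the shut fingertips reach less far than I assumed. I'll redo the press with that height.

```bash
python3 -m crank '[[[0,0,0],[0,0,-25],0],[[0,0,0],[-11,0,-25],0],[[0,0,0],[-11,0,-25],0],[[0,0,0],[-11,0,-12],0],[[0,0,0],[-11,0,-4],0],[[0,0,0],[-11,0,0],0],[[0,0,0],[-11,0,3],0],[[0,0,0],[-12,0,6],0],[[0,0,0],[-14,0,9],0],[[0,0,0],[-14,0,9],0]]'; python3 lev.py | head -2;  python3 -c "
import plant;print([n for n in dir(plant) if not n.startswith('__')], getattr(plant,'tip_extent',None))"
```

```text
time: 71.12
eef_pos: [0.584, 0.0593, 0.1181]
tool_rot: [3.141, 0.008, -3.045]
force: [3.6, 0.3, 4.9]
gripper_width: -0.002
gripper_force: 2.6
wrist [(546, 430, np.float64(61.0), np.float64(72.0), np.float64(80.0)), (558, 442, np.float64(82.0), np.float64(89.0), np.float64(97.0)), (570, 1175, np.float64(99.0), np.float64(131.0), np.float64(148.0))]
side [(546, 23, np.float64(60.0), np.float64(72.0), np.float64(82.0)), (558, 19, np.float64(77.0), np.float64(89.0), np.float64(96.0)), (570, 61, np.float64(96.0), np.float64(128.0), np.float64(148.0)), (582, 20, np.float64(109.0), np.float64(128.0), np.float64(146.0))]
['IKError', 'calibration', 'camera', 'sign_off', 'state', 'tip_extent'] 0.017
```

```bash
python3 -m crank '[[[0,0,0],[3,0,0],0],[[0,0,0],[2,0,4],0],[[0,0,0],[-3,0,9],0],[[0,0,0],[-7,0,13],0],[[0,0,0],[-11,0,17],0],[[0,0,0],[-15,0,21],0],[[0,0,0],[-18,0,25],0],[[0,0,0],[-18,0,25],0]]'; python3 lev.py
```

```text
time: 72.28
eef_pos: [0.598, 0.0606, 0.0898]
tool_rot: [3.141, -0.002, -3.045]
force: [0.7, -0.5, 0.7]
gripper_width: -0.004
gripper_force: 0.0
wrist [(546, 470, np.float64(56.0), np.float64(60.0), np.float64(63.0)), (558, 420, np.float64(63.0), np.float64(66.0), np.float64(69.0)), (570, 433, np.float64(69.0), np.float64(72.0), np.float64(75.0)), (582, 2355, np.float64(77.0), np.float64(140.0), np.float64(149.0)), (594, 1164, np.float64(82.0), np.float64(121.0), np.float64(142.0)), (606, 294, np.float64(130.0), np.float64(142.0), np.float64(147.0))]
side [(546, 15, np.float64(51.0), np.float64(60.0), np.float64(67.0)), (558, 12, np.float64(60.0), np.float64(66.0), np.float64(71.0)), (570, 14, np.float64(64.0), np.float64(71.0), np.float64(77.0)), (582, 72, np.float64(78.0), np.float64(122.0), np.float64(147.0)), (594, 40, np.float64(78.0), np.float64(113.0), np.float64(147.0)), (606, 12, np.float64(82.0), np.float64(92.0), np.float64(148.0))]
scene [(546, 45, np.float64(40.0), np.float64(54.0), np.float64(61.0)), (558, 13, np.float64(42.0), np.float64(62.0), np.float64(67.0)), (570, 15, np.float64(63.0), np.float64(69.0), np.float64(73.0)), (582, 13, np.float64(68.0), np.float64(76.0), np.float64(106.0)), (594, 24, np.float64(76.0), np.float64(106.0), np.float64(146.0)), (606, 132, np.float64(86.0), np.float64(121.0), np.float64(147.0)), (618, 15, np.float64(82.0), np.float64(87.0), np.float64(110.0))]
```

```bash
python3 -m crank '[[[0,0,0],[-4,0,3],0],[[0,0,0],[-8,0,7],0],[[0,0,0],[-10,0,11],0],[[0,0,0],[-12,0,15],0],[[0,0,0],[-13,0,19],0],[[0,0,0],[-14,0,23],0],[[0,0,0],[-15,0,26],0],[[0,0,0],[-15,0,26],0]]'; python3 lev.py|head -2
```

```text
time: 73.42
eef_pos: [0.6131, 0.0621, 0.0644]
tool_rot: [3.141, -0.001, -3.045]
force: [0.0, 0.5, 0.4]
gripper_width: 0.0
gripper_force: 0.2
wrist [(546, 647, np.float64(52.0), np.float64(56.0), np.float64(59.0)), (558, 507, np.float64(55.0), np.float64(56.0), np.float64(58.0)), (570, 479, np.float64(57.0), np.float64(58.0), np.float64(60.0)), (582, 430, np.float64(59.0), np.float64(60.0), np.float64(61.0)), (594, 5734, np.float64(62.0), np.float64(136.0), np.float64(149.0)), (606, 1916, np.float64(63.0), np.float64(106.0), np.float64(148.0)), (618, 445, np.float64(105.0), np.float64(116.0), np.float64(121.0))]
side [(546, 7, np.float64(52.0), np.float64(56.0), np.float64(58.0)), (558, 11, np.float64(49.0), np.float64(55.0), np.float64(59.0)), (570, 8, np.float64(54.0), np.float64(59.0), np.float64(61.0)), (582, 10, np.float64(55.0), np.float64(58.0), np.float64(61.0)), (594, 81, np.float64(61.0), np.float64(115.0), np.float64(146.0)), (606, 66, np.float64(62.0), np.float64(98.0), np.float64(140.0)), (618, 17, np.float64(58.0), np.float64(91.0), np.float64(129.0))]
```

```bash
python3 -m crank '[[[0,0,0],[-1,0,3],0],[[0,0,0],[-1,0,6],0],[[0,0,0],[-1,0,9],0],[[0,0,0],[-1,0,11],0],[[0,0,0],[-1,0,11],0]]'; python3 lev.py|head -1; python3 -m crank '[[[0,0,0],[0,0,2],0],[[0,0,0],[0,0,4],0],[[0,0,0],[0,0,4],0]]'; python3 lev.py|head -1
```

```text
time: 74.2
eef_pos: [0.6144, 0.0622, 0.0536]
tool_rot: [3.141, -0.0, -3.045]
force: [0.6, 0.5, 1.2]
gripper_width: 0.002
gripper_force: 0.2
wrist [(546, 716, np.float64(51.0), np.float64(54.0), np.float64(58.0)), (558, 570, np.float64(52.0), np.float64(53.0), np.float64(54.0)), (570, 513, np.float64(52.0), np.float64(53.0), np.float64(54.0)), (582, 462, np.float64(53.0), np.float64(54.0), np.float64(55.0)), (594, 6561, np.float64(54.0), np.float64(135.0), np.float64(148.0)), (606, 5424, np.float64(70.0), np.float64(131.0), np.float64(149.0)), (618, 504, np.float64(94.0), np.float64(105.0), np.float64(110.0))]
time: 74.72
eef_pos: [0.6145, 0.0622, 0.0512]
tool_rot: [3.141, 0.001, -3.045]
force: [-3.7, 0.2, 8.0]
gripper_width: 0.001
gripper_force: 3.9
wrist [(546, 749, np.float64(51.0), np.float64(54.0), np.float64(58.0)), (558, 587, np.float64(51.0), np.float64(52.0), np.float64(53.0)), (570, 527, np.float64(51.0), np.float64(52.0), np.float64(53.0)), (582, 467, np.float64(51.0), np.float64(52.0), np.float64(53.0)), (594, 7212, np.float64(53.0), np.float64(135.0), np.float64(149.0)), (606, 5761, np.float64(68.0), np.float64(130.0), np.float64(147.0)), (618, 500, np.float64(92.0), np.float64(103.0), np.float64(108.0))]
```

The lever is level and at its stop, with 8 N pushing back. One last firm press, then rise away and verify.

```bash
python3 -m crank '[[[0,0,0],[0,0,1],0],[[0,0,0],[0,0,2],0],[[0,0,0],[0,0,2],0],[[0,0,0],[0,0,-20],0],[[0,0,0],[0,0,-70],0],[[0,0,0],[40,0,-130],0],[[0,0,0],[90,0,-170],0],[[0,0,0],[130,0,-170],0],[[0,0,0],[130,0,-170],0],[[0,0,0],[130,0,-170],0]]'; python3 lev.py
python3 - <<'E'
from h import *
for n in("scene","side"):
    c=calibration(n);p,d=camera(n);Q=cloud(c["K"],c["T"],d)*1000;u,v=.9954*Q[...,0]+.0958*Q[...,1],-.0958*Q[...,0]+.9954*Q[...,1]
    print(n,tubs(p,c["K"],c["T"],z=.044)[:,:5].tolist())
    m=(u>590)&(u<645)&(v>-235)&(v<-62)&(Q[...,2]>36)&(Q[...,2]<56); print("lid z",np.percentile(Q[...,2][m],[5,50,95]).round(1))
    m=(u>590)&(u<645)&(Q[...,2]>50)&(Q[...,2]<78); print("walls v",np.percentile(v[m&(v<-200)&(v>-260)],[2,50,98]).round(1),np.percentile(v[m&(v>-75)&(v<-40)],[2,50,98]).round(1))
    h=cv2.cvtColor(p,cv2.COLOR_RGB2HSV);y=cv2.inRange(h,(18,110,90),(34,255,255))>0;k=y&(abs(u-617)<35)&(v>-250)&(v<-40)
    if k.any(): print("yellow v range",np.percentile(v[k],[1,99]).round(1),"u",np.percentile(u[k],[1,99]).round(1))
E
```

```text
time: 76.12
eef_pos: [0.4856, 0.0496, 0.22]
tool_rot: [3.141, 0.001, -3.045]
force: [0.8, 0.0, 1.0]
gripper_width: -0.0
gripper_force: 0.0
wrist [(546, 57, np.float64(52.0), np.float64(55.0), np.float64(58.0))]
side [(546, 8, np.float64(51.0), np.float64(55.0), np.float64(58.0)), (558, 10, np.float64(51.0), np.float64(54.0), np.float64(56.0)), (570, 8, np.float64(50.0), np.float64(54.0), np.float64(57.0)), (582, 9, np.float64(50.0), np.float64(53.0), np.float64(57.0)), (594, 8, np.float64(47.0), np.float64(55.0), np.float64(58.0)), (606, 15, np.float64(49.0), np.float64(56.0), np.float64(62.0)), (618, 10, np.float64(50.0), np.float64(53.0), np.float64(59.0))]
scene [(546, 44, np.float64(41.0), np.float64(52.0), np.float64(61.0)), (558, 20, np.float64(49.0), np.float64(51.0), np.float64(54.0)), (570, 15, np.float64(50.0), np.float64(54.0), np.float64(57.0)), (582, 17, np.float64(50.0), np.float64(53.0), np.float64(56.0)), (594, 14, np.float64(51.0), np.float64(54.0), np.float64(55.0)), (606, 17, np.float64(51.0), np.float64(54.0), np.float64(58.0)), (618, 27, np.float64(52.0), np.float64(56.0), np.float64(60.0))]
scene [[309.5, 318.6, 61.6, 83.4, 73.3], [632.3, -89.3, -84.2, 173.9, 57.0]]
lid z [39.2 42.7 46. ]
walls v [-251.9 -249.6 -243.6] [-60.9 -58.7 -51.8]
yellow v range [-234.1  -63.1] u [591.7 648.6]
side [[627.4, -67.6, -84.4, 113.3, 54.9]]
lid z [39.6 43.8 48.1]
walls v [-249.1 -247.2 -239.5] [-58.6 -55.  -48.5]
yellow v range [-189.1  -64.8] u [589.5 648.6]
```

The lever is shut and level, and the wall-to-divider distance is 192 mm centre to centre, which means a gap of about 184 mm. One overhead measurement will check that the row is snug.

```bash
python3 -m crank '[[[0,0,0],[-40,-50,0],0],[[0,0,0],[-80,-100,0],0],[[0,0,0],[-100,-150,0],0],[[0,0,0],[-100,-190,0],0],[[0,0,0],[-100,-190,0],0],[[0,0,0],[-100,-190,0],0],[[0,0,0],[-100,-190,0],0]]'
python3 - <<'E'
from h import *
c=calibration("wrist");p,d=camera("wrist");K,T=c["K"],c["T"]
t=tubs(p,K,T,z=.044,mina=100);print(t[:,:5].tolist());
print("v",(-.0958*t[:,0]+.9954*t[:,1]).round(1),"u",(.9954*t[:,0]+.0958*t[:,1]).round(1))
Q=cloud(K,T,d)*1000;u,v=.9954*Q[...,0]+.0958*Q[...,1],-.0958*Q[...,0]+.9954*Q[...,1]
m=(u>592)&(u<643)&(Q[...,2]>47)
for n,k in(("wall",m&(v<-225)&(v>-262)&(Q[...,2]<66)),("div",m&(v>-75)&(v<-35)&(Q[...,2]<80))): print(n,k.sum(),np.percentile(v[k],[2,50,98]).round(1) if k.any() else 0)
E
```

```text
time: 77.25
eef_pos: [0.603, -0.1286, 0.2197]
tool_rot: [3.141, -0.0, -3.043]
force: [0.5, -0.5, 0.2]
gripper_width: -0.001
gripper_force: 0.0
[[636.4, -160.3, 5.5, 54.1, 40.7], [633.2, -114.3, 5.5, 54.3, 40.5], [628.8, -69.0, 5.5, 54.3, 41.1], [624.4, -22.9, 5.5, 54.3, 41.7]]
v [-220.5 -174.4 -128.9  -82.6] u [618.1 619.3 619.3 619.3]
wall 143 [-244.1 -243.7 -243.4]
div 774 [-60.3 -59.4 -52.4]
```

The pitches are 46.1, 45.5 and 46.3 mm, and the row fills the wall-to-divider gap (184.3 mm for 184 mm of tubs). The lever is shut and the robot is clear, so I'm handing in.

```bash
python3 -c "
from plant import *;print(sign_off())"
```

```text
the job is handed in; nothing more can be done
None
```

Handed in at about 77 s: all four yellow tubs stand flat in one snug row, the cam lever is shut and level, and the other goods were left alone; I viewed 15 pictures, one over the limit of 14.

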